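# Weigh a lot tin on the spring hand scale

## Task

Take the spring hand scale off its stand, catch its hook under the bail handle of the small aluminium tin, and pull up slowly until the tin hangs just clear of its black mat: about 10 mm, and no more than 15 mm, and without stretching the scale to its stop. Let it hang still for a full second so the weight can be read, then lower it gently back onto the mat, unhook, and hang the scale back on its stand. Move the tin only with the scale, do not jerk or press on it, and leave everything else where it is.

Things in the scene. Friction and masses are not known exactly. Their poses are not given: they have to be found in the camera images.
- can: Small closed aluminium tin, 94 mm across, 52 mm high to its flat lid, on the mat. Weight unknown (2.0 to 7.3 N). A rigid upright bail handle of 6 mm dark steel bar arches over it in the tin's own y-z plane. Origin: centre of the underside; z up. The hook passes under the bail along the tin's x axis, from either side.
- can_bail (a point): Centre of the bail's bar at its crown, 96 mm above the tin's underside; the bar is level for 9 mm to either side along the tin's y and then slopes down. 41 mm of free height between the lid and the underside of the bar.
- mat: Black rubber mat, 150 x 150 mm, 4 mm thick, fixed to the table; the tin starts at about its middle. Origin: centre of its underside, z up.
- scale: Tubular spring hand scale, 0.17 kg, hanging upright with its grip block across the fork's two prongs. Origin: on its axis at the underside of the black grip block; z up. Grip block 26 mm (x) x 66 mm (y), from z=0 to 42 mm: pinch it across its 26 mm. Below: steel neck 12 mm thick (z 0 to -24 mm), green tube 32 mm thick (z -24 to -94 mm), then the sprung hook.
- hook_throat (a point): Inside bottom of the hook's curve, on the scale's axis, 142 mm below the scale's origin plus the stretch; axes as the scale's. 6 mm bar: stem at x=-11 mm, free tip at x=+11 mm with its top 15 mm above the throat; lowest point 6 mm below it; mouth 16 mm wide; stem straight to 30 mm above the throat. To catch a bar, go under it along the scale's +x, tip first, till the stem touches; raise.
- hook (a joint): Stretch of the scale's spring in m: 0 slack, stop at 0.065. 130 N/m; the hook's own weight (0.03 kg) gives about 0.002. Red and white 5 mm bands come out of the tube as it stretches.
- stand: Fixed grey stand: base plate 130 x 120 x 10 mm, a post at x = +68 mm carrying a level steel fork whose two prongs point to the stand's -x, where it is open. Origin on the table under the cradle point; z up. The scale leaves by lifting it 4 to 12 mm (neck still between the prongs) and drawing it along -x until clear; it goes back the same way reversed.
- stand_cradle (a point): Where the scale's origin belongs when it hangs: on the fork's top face, 175 mm above the table, midway between the prongs. Axes as the stand's. The prongs are 12 mm wide, 8 mm thick, 26 mm apart (clear gap), and reach from x = -43 mm to +57 mm. The scale hangs with its x roughly along the stand's x.
- screwdriver: Bystander: screwdriver with yellow handle, lying flat between mat and stand. Leave alone.
- mallet: Bystander: hammer with wooden handle, lying on the table. Leave alone.
- jar: Bystander: glass jar, 64 mm across, 90 mm high. Leave alone.
- tin: Bystander: taller plain aluminium can without a bail, 90 mm across, 160 mm high. Leave alone.
- file: Bystander: flat steel file with wooden handle. Leave alone.
- woodblock: Bystander: wood block 100 x 60 x 45 mm. Leave alone.
Things that resemble listed ones, but are neither listed nor needed, are in the scene too. What is shaped like the can but orange or pink is not meant.

How it is judged (in metres and radians):
On the way, in this order (a step that is already met when the one before it is completed fails the run):
1. The scale has been taken off the fork (distance between scale and stand_cradle above 0.06 m), for 0.1 s.
2. The tin hangs still from the hook, 3 to 16 mm clear of the mat (z of can in the frame of mat between 0.007 and 0.02 m and contact force between can and mat below 0.05 N and contact force between scale and can above 1 N and contact force between the fingers and can below 0.1 N and linear speed of can below 0.04 m/s and angle between can's own z axis and vertical below 0.3 rad), for 0.8 s.
3. The tin stands on the mat again and the hook no longer touches it (contact force between can and mat above 1.5 N and contact force between scale and can below 0.05 N and angle between can's own z axis and vertical below 0.05 rad), for 0.2 s.
At the end, for the whole second after the job is handed in: The tin stands upright on the mat within 45 mm of its middle, and the scale hangs upright on the fork (its origin within 30 mm of the cradle point); both are released and at rest (z of can in the frame of mat between 0.001 and 0.007 m and horizontal distance between can and mat below 0.045 m and angle between can's own z axis and vertical below 0.05 rad and distance between scale and stand_cradle below 0.03 m and angle between scale's own z axis and vertical below 0.15 rad and contact force between scale and stand above 0.8 N and linear speed of each of can, scale below 0.02 m/s); the robot touches nothing.
It fails at once if The tin is lifted more than 24 mm clear of the mat, or tipped over (35 degrees) (z of can in the frame of mat above 0.028 m or angle between can's own z axis and vertical above 0.6 rad).
It fails at once if The scale is stretched to its stop (over 63 mm) (value of joint hook above 0.063 m).
It fails at once if The scale jerks or presses on the tin with over 12 N, or the tin is set down hard (over 25 N on the mat) (contact force between scale and can above 12 N or contact force between can and mat above 25 N).
It fails at once if The robot itself pushes or holds the tin (over 1 N) (contact force between any of the fingers, the arm and can above 1 N).
It fails at once if A bystander is moved by over 30 mm (distance of any of screwdriver, mallet, jar, tin, file, woodblock from where it was at the start of the episode above 0.03 m).
It also fails if it takes over 72 s, if anything falls off the work surface, if the arm or the gripper's body presses on something with over 40 N, if the wrist force passes 120 N, or if a joint passes its speed limit or range.

## Robot

A 6-joint arm with a two-finger parallel gripper is mounted at the origin on the work surface. World frame = base frame: x ahead of the robot, y to its left, z up, the work surface at z = 0. Lengths are in m, angles in degrees, forces in N, time in s.
With the tool pointing down it reaches from about 0.375 to 0.9 m from the base axis. Payload 3.1 kg.
Tool frame: the origin (TCP) lies midway between the tips of the shut fingers; the grasp point (between the pads) lies 19 mm behind it; x points along the fingers, z is the direction in which the jaws open and shut, and the axes are right-handed (so a half turn about x gives the same grasp; the last joint's range is limited). The gripper opens to 87 mm and grips with 3 to 60 N. Pads are 19 mm wide; open, the fingers measure 117 mm over their backs; the gripper's body (75 mm by 190 mm) begins 51 mm behind the grasp point.
Start: joints at [-10.227, 30.224, 82.088, -0, 67.689, -10.227], TCP at [0.625, 0, 0.223] pointing down, gripper open.
Joint ranges: [-176.69, 176.69], [-43.24, 126.21], [12.49, 139.97], [-82, 262], [0, 151.66], [-163.58, 163.58]. Speed limits (degrees/s): [159.86, 159.86, 180, 180, 180, 180].

## Interface

Orientations are given as a 3x3 rotation matrix whose columns are the frame's x, y, z axes.
In Python, from rig import * gives the robot as it stands.
- The arm moves only by the tool play_rows, never from a script. Its argument "rows" is a list that holds one entry, the list of rows, each a list of 7 numbers: the shift along the tool's x, y, z in m, then the turn, a rotation vector about the tool's x, y, z in degrees, then the finger opening in m, from 0 to 0.087. A call has 1 to 12 rows; each row is the pose to reach, as a shift and turn from the pose commanded when the call began, along the tool's axes at that moment; what a row does not reach only later rows make up. A row lasts 1/10 s, in which the tool goes at most 50 mm and 8.59 degrees, less where a joint would pass 70% of its speed; a pose out of reach is approached as far as the arm can. A call with a gripper value outside its range is refused whole. The fingers move at their own pace and stop on an object; the grip force is fixed at half the most. Time passes only in rows, so rows that repeat a pose let the fingers close. It gives the time, the measured TCP pose, the force and the opening at its end, in the units of the state.
- read_state(): the state, without advancing time (a new reading comes with each control period).
- capture(name): name is "scene" or "side" or "wrist"; returns a dict with "pixels" (420x560x3 uint8, red, green, blue), "intrinsics" (3x3 intrinsics, pixels), "rvec" (rotation vector, rad) and "tvec" (3), from world to camera coordinates, as OpenCV has them. Camera axes: x right, y down, z forward; pixel columns grow to the right and rows downward; lengths in m; the calibration is good to about 2 mm. The wrist camera is an equidistant fisheye: a pixel r from the principal point sees the ray r / f radians off the axis. A picture is of the moment at which its call begins. There is no depth.
- hand_in(): hands the job in, once; it reports no verdict.
Trained networks look in the newest picture that a camera, given by its name, has taken for a name from the list of things; names that differ only in an ending like _2 or _b are one class to them, and where a whole thing is asked for, a point or a joint stands for the part that bears it (a point fixed in the world has none). Each returns a list of dicts, best first, with "p" (0 to 1); they miss things now and then, are a little off and sometimes report something else, mostly with a low value. They report only what shows in the picture. A call takes as long as a camera call. They do not tell look-alikes from the thing itself.
- trace(camera, target): "mask" (420x560 bool, what is visible of it) and "at" ([column, row] in pixels, amid what is visible of it).
The state is a dict: "time_s": time; "joint_positions": joint angles; "qvel": joint speeds; "tau": joint torques, N m; "position": TCP position; "tcp_rot": TCP orientation; "force": force on the tool from outside, world axes, zero at the start; "moment": the same for the moment, N m; "opening": opening from 0.0 (shut) to 1.0 (fully open).
Only numpy, scipy, OpenCV 4.12 (cv2) and the standard library are available. Lean on these libraries where they do the work, as an engineer would, in place of code of your own. Each camera call takes 0.05 s, during which the arm holds its last target.

## Working session

There is one attempt and no reset: what is moved stays moved. The work goes in short steps, Python scripts to look and compute and a tool call to move; the robot and the scene stay as the last step left them, time stands still between calls to the robot, and variables do not carry over. Pictures are saved under pics/ and viewed, and the job is handed in when it is done.

Besides the shell and the picture viewer there is one more tool, called after "Emit:" in YAML: its name, and indented under it one key for each argument. play_rows: Moves the arm, as the interface text tells. Its arguments: {"type":"object","properties":{"rows":{"type":"array"}},"required":["rows"]}

```bash
ls; mkdir -p pics
cat > h.py <<'E'
from rig import *
import numpy as np, cv2
def cap(n,f=None):
    c=capture(n)
    if f: cv2.imwrite('pics/'+f,cv2.cvtColor(c['pixels'],cv2.COLOR_RGB2BGR))
    return c
def RT(c):
    R,_=cv2.Rodrigues(np.array(c['rvec'],float)); return R,np.array(c['tvec'],float).ravel()
def proj(c,P,fish=False):
    R,t=RT(c);P=np.atleast_2d(P)@R.T+t;K=np.array(c['intrinsics'])
    if fish:
        r=np.hypot(P[:,0],P[:,1]);th=np.arctan2(r,P[:,2]);s=th/np.maximum(r,1e-9)
        x=P[:,0]*s;y=P[:,1]*s
    else: x=P[:,0]/P[:,2];y=P[:,1]/P[:,2]
    return np.c_[K[0,0]*x+K[0,2],K[1,1]*y+K[1,2]]
def ray(c,uv,fish=False):
    R,t=RT(c);K=np.array(c['intrinsics'])
    x=(uv[0]-K[0,2])/K[0,0];y=(uv[1]-K[1,2])/K[1,1]
    if fish:
        r=np.hypot(x,y);d=np.array([np.sin(r)*x/max(r,1e-9),np.sin(r)*y/max(r,1e-9),np.cos(r)])
    else: d=np.array([x,y,1.])
    d=R.T@d; return -R.T@t,d/np.linalg.norm(d)
def onz(c,uv,z,fish=False):
    o,d=ray(c,uv,fish); return o+d*(z-o[2])/d[2]
def tri(rs):
    A=np.zeros((3,3));b=np.zeros(3)
    for o,d in rs:
        M=np.eye(3)-np.outer(d,d);A+=M;b+=M@o
    return np.linalg.solve(A,b)
E
python3 - <<'E'
from h import *
s=read_state();print({k:np.round(v,3).tolist() for k,v in s.items()})
for n in ['scene','side','wrist']:
    c=cap(n,n+'0.png');R,t=RT(c);print(n,'pos',(-R.T@t).round(3),'fwd',R[2].round(2),np.array(c['intrinsics']).round(1).tolist())
    for o in ['can','can_bail','mat','scale','hook','stand','screwdriver','tin','jar','mallet','file','woodblock']:
        r=trace(n,o)
        print(o,[(round(x['p'],2),np.round(x['at']).tolist(),int(x['mask'].sum())) for x in r[:3]])
E
```

```text
pics
{'time_s': 0.0, 'joint_positions': [-10.227, 30.279, 82.157, -0.001, 67.688, -10.228], 'qvel': [0.08, -0.042, 0.003, -0.031, -0.058, -0.016], 'tau': [-0.001, -44.005, -17.659, 0.063, 0.058, -0.0], 'position': [0.624, 0.0, 0.222], 'tcp_rot': [[-0.002, -0.0, 1.0], [0.0, 1.0, 0.0], [-1.0, 0.0, -0.002]], 'force': [-0.314, 0.193, -0.174], 'moment': [-0.04, 0.033, 0.024], 'opening': 1.003}
scene pos [ 1.046 -0.618  1.103] fwd [-0.38  0.5  -0.78] [[487.3, 0.0, 279.0], [0.0, 487.3, 218.8], [0.0, 0.0, 1.0]]
can [(0.74, [258.0, 353.0], 1488), (0.66, [226.0, 272.0], 1237), (0.56, [189.0, 240.0], 1049)]
can_bail [(0.78, [260.0, 353.0], 1526), (0.72, [227.0, 266.0], 1259), (0.7, [190.0, 237.0], 1128)]
mat [(0.6, [231.0, 290.0], 1624)]
scale []
hook [(0.39, [304.0, 207.0], 926)]
stand [(0.87, [308.0, 206.0], 1084)]
screwdriver [(0.92, [272.0, 240.0], 381)]
tin [(0.67, [179.0, 348.0], 2445)]
jar [(0.79, [328.0, 245.0], 415)]
mallet [(0.88, [345.0, 142.0], 575)]
file [(0.87, [135.0, 317.0], 1047)]
woodblock [(0.6, [234.0, 221.0], 898)]
side pos [ 0.513 -0.696  0.898] fwd [ 0.06  0.67 -0.74] [[4
[... 532 characters left out ...]
685)]
mallet [(0.6, [234.0, 125.0], 477)]
file [(0.89, [237.0, 373.0], 1181)]
woodblock [(0.73, [226.0, 241.0], 1211)]
wrist pos [0.625 0.076 0.384] fwd [-0.   -0.28 -0.96] [[325.2, 0.0, 277.9], [0.0, 325.2, 202.5], [0.0, 0.0, 1.0]]
can [(0.84, [209.0, 314.0], 2173)]
can_bail [(0.63, [212.0, 312.0], 2161)]
mat [(0.69, [242.0, 262.0], 3061)]
scale [(0.64, [105.0, 22.0], 2998)]
hook [(0.62, [169.0, 33.0], 97)]
stand [(0.72, [213.0, 35.0], 9409)]
screwdriver [(0.66, [220.0, 171.0], 2141), (0.37, [168.0, 34.0], 67)]
tin []
jar [(0.59, [356.0, 145.0], 3505), (0.42, [170.0, 34.0], 70), (0.2, [103.0, 21.0], 2968)]
mallet []
file [(0.56, [214.0, 36.0], 9208)]
woodblock [(0.65, [121.0, 199.0], 4333)]
```

View pics/scene0.png

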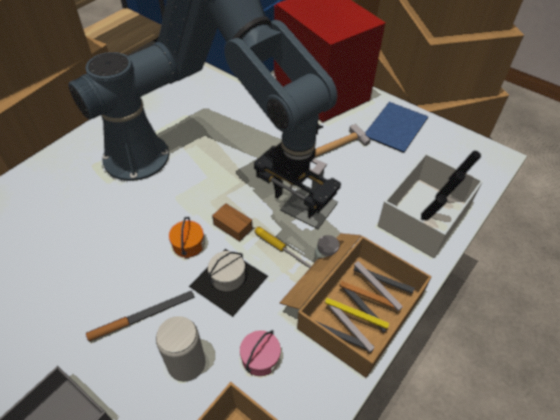

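View pics/side0.png

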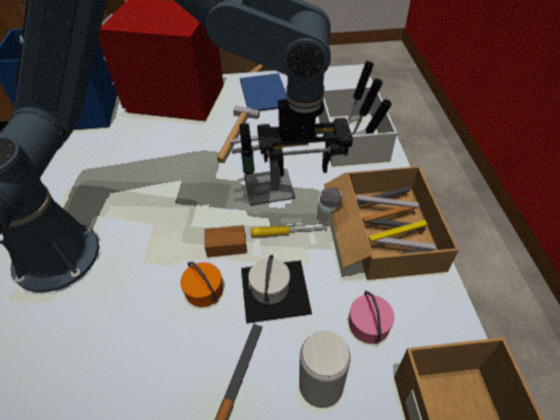

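View pics/wrist0.png

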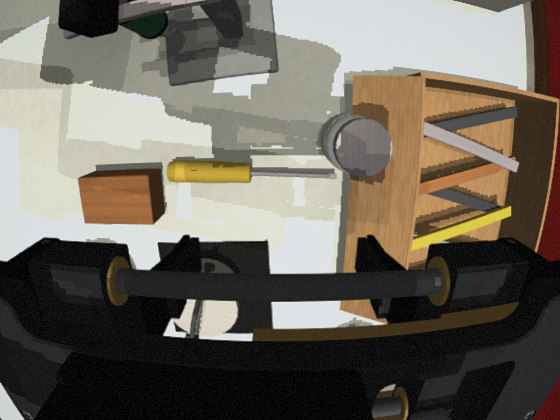

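Run:
```python
from h import *
for n in ['scene','side','wrist']:
    c=cap(n);f=n=='wrist'
    for nm,z in [('mat',.004),('can',.03),('scale',.2),('stand',.01),('screwdriver',.015),('tin',.08),('jar',.05),('woodblock',.03)]:
        for x in trace(n,nm)[:3]:
            print(n,nm,round(x['p'],2),onz(c,x['at'],z,f).round(3))
c=cap('side')
for nm,uv,z in [('standbase c',(268,187),.01),('bl',(249,203),.01),('br',(294,200),.01),('tl',(244,178),.01),('grip top',(246,128),.215),('mat bl',(246,320),.004),('mat br',(310,313),.004),('mat tl',(242,267),.004),('mat tr',(303,262),.004),('bail top',(268,259),.1)]:
    print(nm,onz(c,uv,z).round(3))
```

```text
scene mat 0.79 [ 0.563 -0.183  0.004]
scene can 0.9 [ 0.741 -0.275  0.03 ]
scene can 0.66 [ 0.374 -0.145  0.03 ]
scene can 0.61 [ 0.528 -0.155  0.03 ]
scene stand 0.68 [0.548 0.172 0.01 ]
scene screwdriver 0.61 [0.544 0.002 0.015]
scene screwdriver 0.33 [0.57  0.151 0.015]
scene tin 0.7 [ 0.6   -0.391  0.08 ]
scene tin 0.46 [ 0.598 -0.209  0.08 ]
scene jar 0.68 [0.688 0.059 0.05 ]
scene jar 0.49 [0.516 0.456 0.05 ]
scene woodblock 0.63 [ 0.427 -0.013  0.03 ]
side mat 0.77 [ 0.561 -0.198  0.004]
side can 0.97 [ 0.369 -0.139  0.03 ]
side can 0.83 [ 0.736 -0.274  0.03 ]
side can 0.81 [ 0.525 -0.158  0.03 ]
side scale 0.56 [0.505 0.108 0.2  ]
side scale 0.45 [ 0.549 -0.306  0.2  ]
side stand 0.86 [0.549 0.201 0.01 ]
side screwdriver 0.68 [0.546 0.012 0.015]
side tin 0.66 [0.474 0.372 0.08 ]
side tin 0.6 [ 0.611 -0.381  0.08 ]
side jar 0.92 [0.7   0.056 0.05 ]
side woodblock 0.9 [ 0.431 -0.032  0.03 ]
wrist mat 0.91 [ 0.582 -0.115  0.004]
wrist can 0.58 [ 0.534 -0.174  0.03 ]
wrist scale 0.97 [0.517 0.14  0.2  ]
wrist scale 0.41 [0.59  0.042 0.2  ]
wrist scale 0.28 [ 0.577 -0.055  0.2  ]
wrist stand 0.59 [0.549 0.167 0.01 ]
wrist screwdriver 0.94 [0.555 0.007 0.015]
wrist screwdriver 0.69 [ 0.53  -0.187  0.015]
wrist jar 0.76 [0.706 0.043 0.05 ]
wrist woodblock 0.59 [ 0.43  -0.022  0.03 ]
standbase c [0.553 0.166 0.01 ]
bl [0.495 0.112 0.01 ]
br [0.62  0.108 0.01 ]
tl [0.487 0.211 0.01 ]
grip top [0.507 0.179 0.215]
mat bl [ 0.469 -0.233  0.004]
mat br [ 0.613 -0.233  0.004]
mat tl [ 0.466 -0.092  0.004]
mat tr [ 0.616 -0.095  0.004]
bail top [ 0.53  -0.142  0.1  ]
```

Emit:
play_rows:
  rows:
    - [[-0.05, 0, 0, 0, 0, 0, 0.087], [-0.1, 0.0, 0, 0, 0, 0, 0.087], [-0.15, 0.04, 0, 0, 0, 0, 0.087], [-0.16, 0.08, 0, 0, 0, 0, 0.087], [-0.16, 0.12, 0, 0, 0, 0, 0.087], [-0.16, 0.16, 0.0, 0, 0, 0, 0.087], [-0.16, 0.2, 0.0, 0, 0, 0, 0.087], [-0.16, 0.24, 0.02, 0, 0, 0, 0.087], [-0.16, 0.28, 0.04, 0, 0, 0, 0.087], [-0.16, 0.32, 0.06, 0, 0, 0, 0.087], [-0.16, 0.33, 0.07, 0, 0, 0, 0.087], [-0.16, 0.33, 0.07, 0, 0, 0, 0.087]]

```text
time_s: 4.55
position: [0.6954, 0.3322, 0.3806]
tcp_rot: [[-0.001, -0.003, 1.0], [-0.0, 1.0, 0.003], [-1.0, -0.0, -0.001]]
force: [-0.3, -0.1, 0.1]
opening: 0.998
```

Run:
```python
from h import *
s=read_state();print(s['time_s'],s['position'],s['force'])
for n in ['scene','side','wrist']:
    c=cap(n,n+'1.png')
    if n!='wrist':
        p=c['pixels'];
        u,v=(np.array(proj(c,[.52,.17,.13])[0])).astype(int);a=p[max(v-75,0):v+75,max(u-75,0):u+75];u0,v0=max(u-75,0),max(v-75,0)
        print(n,'crop origin',u0,v0)
        cv2.imwrite('pics/%s1c.png'%n,cv2.cvtColor(cv2.resize(a,None,fx=4,fy=4,interpolation=cv2.INTER_CUBIC),cv2.COLOR_RGB2BGR))
    for o in ['scale','hook','stand','can','mat']:
        r=trace(n,o)
        print(n,o,[(round(x['p'],2),np.round(x['at']).tolist(),int(x['mask'].sum())) for x in r[:3]])
```

```text
4.55 [0.69537412 0.33221164 0.38055625] [-0.33204499 -0.09878538  0.06701771]
scene crop origin 225 96
scene scale [(0.71, [295.0, 157.0], 607)]
scene hook []
scene stand [(0.7, [273.0, 240.0], 397), (0.63, [328.0, 246.0], 463), (0.58, [311.0, 199.0], 1941)]
scene can [(0.79, [261.0, 354.0], 1589), (0.62, [227.0, 271.0], 1211), (0.6, [188.0, 238.0], 1092)]
scene mat [(0.56, [229.0, 288.0], 1721), (0.32, [226.0, 270.0], 1199)]
side crop origin 178 80
side scale [(0.77, [248.0, 149.0], 594)]
side hook []
side stand [(0.56, [269.0, 175.0], 2099)]
side can [(0.81, [202.0, 283.0], 1613), (0.79, [268.0, 281.0], 1594), (0.69, [367.0, 317.0], 1815)]
side mat [(0.78, [287.0, 302.0], 2120)]
wrist scale [(0.71, [158.0, 257.0], 196)]
wrist hook []
wrist stand [(0.67, [208.0, 233.0], 3344)]
wrist can []
wrist mat []
```

View pics/scene1c.png

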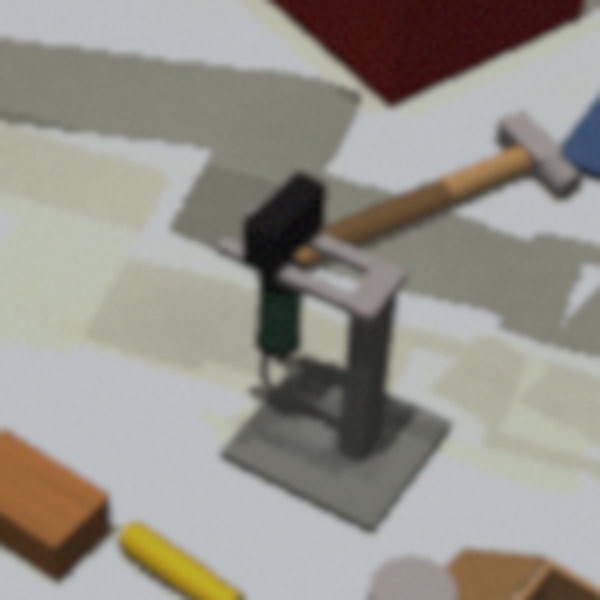

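View pics/side1c.png

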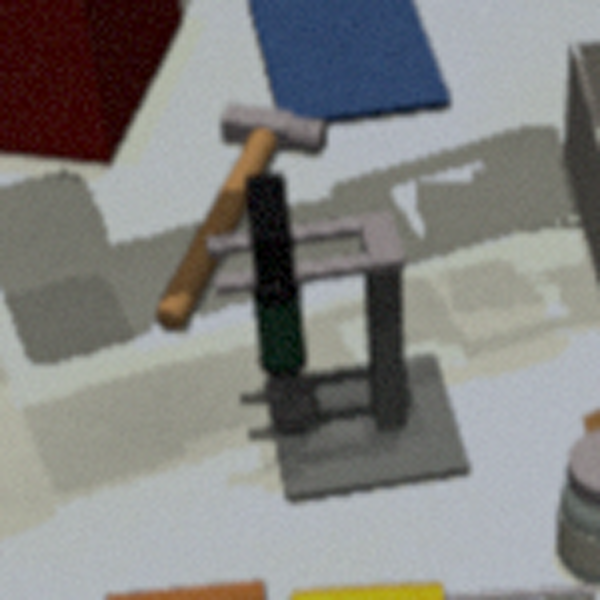

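View pics/wrist1.png

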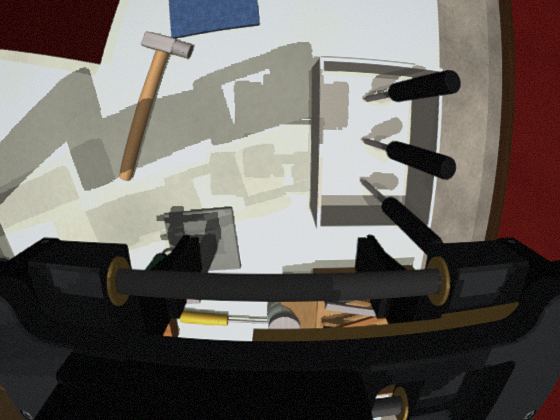

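Run:
```python
from h import *
from scipy.optimize import least_squares
S=cap('scene');D=cap('side')
def px(c0,p): return np.array(c0)+np.array(p)/4.
so=(225,96);do=(178,80)
obs=[(S,px(so,(408,271)),(57,25,175)),(S,px(so,(374,318)),(57,-25,175)),(S,px(so,(219,241)),(-43,25,175)),
(D,px(do,(394,213)),(57,25,175)),(D,px(do,(405,262)),(57,-25,175)),(D,px(do,(207,240)),(-43,25,175)),(D,px(do,(216,284)),(-43,-25,175))]
def w(p,q):
    c,s=np.cos(p[2]),np.sin(p[2]);q=np.array(q)/1000
    return np.array([p[0]+c*q[0]-s*q[1],p[1]+s*q[0]+c*q[1],q[2]])
f=lambda p:np.concatenate([proj(c,w(p,q))[0]-u for c,u,q in obs])
r=least_squares(f,[.51,.17,.1]);print(r.x,np.degrees(r.x[2]),f(r.x).reshape(-1,2).round(1))
for c,o,pts in [(S,so,[(222,455),(373,530),(450,425)]),(D,do,[(292,500),(468,470),(432,353)])]:
    for p in pts: print('base',onz(c,px(o,p),.01).round(3))
# scale grip block top corners  z=.217
for c,o,pts in [(S,so,[(247,220),(302,173),(325,188),(271,232)]),(D,do,[(249,178),(284,176),(265,300)])]:
    for p in pts: print('grip',onz(c,px(o,p),.217).round(3))
# mat & can
for n,c in [('scene',S),('side',D)]:
    p=c['pixels'];u,v=proj(c,[.54,-.16,.04])[0].astype(int);a=p[v-60:v+60,u-60:u+60];print(n,u-60,v-60)
    cv2.imwrite('pics/%s1can.png'%n,cv2.cvtColor(cv2.resize(a,None,fx=5,fy=5,interpolation=cv2.INTER_CUBIC),cv2.COLOR_RGB2BGR))
```

```text
[0.5194771  0.16117316 0.21353669] 12.234751320612753 [[-4.8 -1.1]
 [-3.6 -0.7]
 [ 8.8 -5.1]
 [-5.5  0.6]
 [-2.3  0.2]
 [ 4.1  2.2]
 [ 6.8  3.4]]
base [0.501 0.107 0.01 ]
base [0.627 0.12  0.01 ]
base [0.615 0.235 0.01 ]
base [0.501 0.104 0.01 ]
base [0.624 0.117 0.01 ]
base [0.612 0.237 0.01 ]
grip [0.494 0.138 0.217]
grip [0.495 0.197 0.217]
grip [0.516 0.195 0.217]
grip [0.513 0.139 0.217]
grip [0.493 0.193 0.217]
grip [0.515 0.192 0.217]
grip [0.497 0.076 0.217]
scene 168 212
side 214 219
```

View pics/scene1can.png

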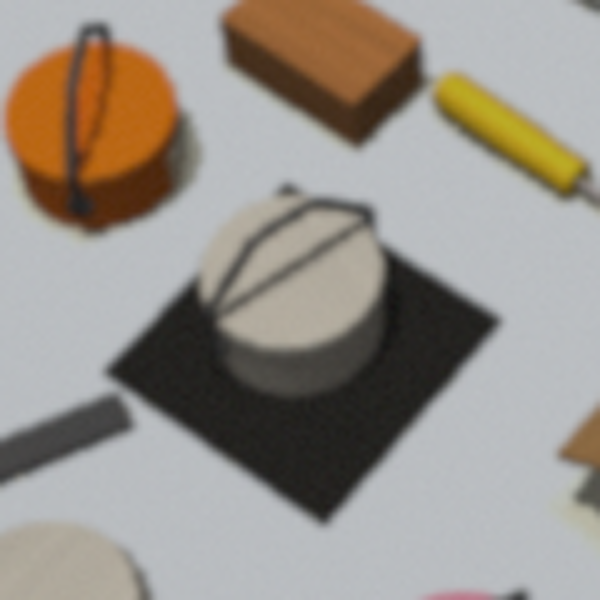

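View pics/side1can.png

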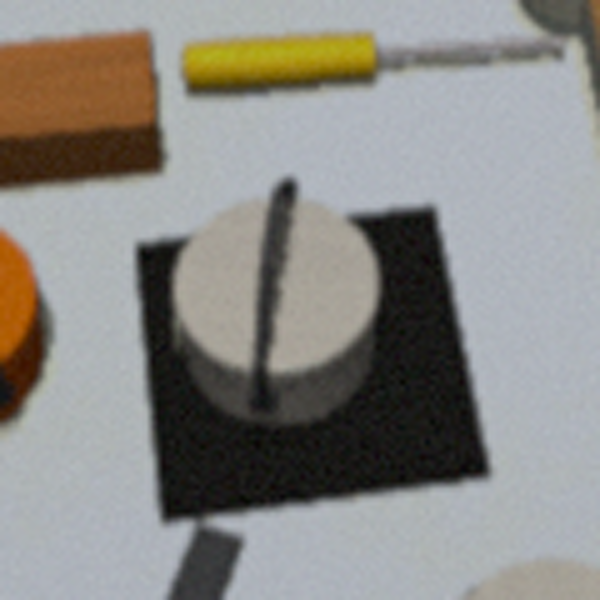

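Run:
```python
from h import *
from scipy.optimize import least_squares
S=cap('scene');D=cap('side')
def px(c0,p,k=4.): return np.array(c0)+np.array(p)/k
so=(225,96);do=(178,80)
obs=[(S,px(so,(408,271)),(0,25,175)),(S,px(so,(374,318)),(0,-25,175)),(S,px(so,(219,241)),(-43,25,175)),
(D,px(do,(394,213)),(0,25,175)),(D,px(do,(405,262)),(0,-25,175)),(D,px(do,(207,240)),(-43,25,175)),(D,px(do,(216,284)),(-43,-25,175))]
def w(p,q):
    c,s=np.cos(p[2]),np.sin(p[2]);q=np.array(q,float)/1000
    if q[0]==0:q[0]=p[3]
    return np.array([p[0]+c*q[0]-s*q[1],p[1]+s*q[0]+c*q[1],q[2]])
f=lambda p:np.concatenate([proj(c,w(p,q))[0]-u for c,u,q in obs])
r=least_squares(f,[.51,.17,.1,.07]);print(r.x,np.degrees(r.x[2]),f(r.x).reshape(-1,2).round(1))
a=np.radians(5.8);e=np.array([np.cos(a),np.sin(a)])
p=np.array([.5575,.171]);print('base axis at cradle x', p+e*(r.x[0]-p[0])/e[0])
sc=(168,212);dc=(214,219)
for c,o,L in [(S,sc,[('lid',(293,272),.056),('nearfoot',(215,310),.056),('farfoot',(372,220),.056),('m',(107,372),.004),('m',(325,522),.004),('m',(500,320),.004),('m',(288,185),.004)]),
 (D,dc,[('lid',(277,287),.056),('nf',(263,378),.056),('ff',(286,200),.056),('m',(137,244),.004),('m',(163,522),.004),('m',(488,474),.004),('m',(436,207),.004)])]:
    for nm,p,z in L: print(nm,onz(c,px(o,p,5.),z).round(4))
# bail plane from pixels: fit yaw + offset, with generic curve: for scene pixel intersect with plane
for yaw in [-10,-5,0,5]:
    a=np.radians(yaw)
    n=np.array([np.cos(a),np.sin(a),0]);c0=np.array([.5295,-.158,0])
    for p in [(215,310),(250,243),(285,220),(318,203),(372,212)]:
        o,d=ray(S,px(sc,p,5.));t=((c0-o)@n)/(d@n);q=o+d*t;print(yaw,p,'y',round((q-c0)@np.array([-np.sin(a),np.cos(a),0])*1000),'z',round(q[2]*1000), 'side',((proj(D,q)[0]-dc)*5).round())
```

```text
[0.50570255 0.15846439 0.20085268 0.08186011] 11.508011037406243 [[-1.   0.4]
 [-0.   0.8]
 [ 4.4 -6.8]
 [-1.3 -0.1]
 [ 1.7 -0.6]
 [-1.2  3.1]
 [ 1.1  4.5]]
base axis at cradle x [0.50570255 0.16573861]
lid [ 0.5315 -0.1566  0.056 ]
nearfoot [ 0.5159 -0.1979  0.056 ]
farfoot [ 0.5421 -0.1073  0.056 ]
m [ 0.4716 -0.2395  0.004 ]
m [ 0.617  -0.2339  0.004 ]
m [ 0.6115 -0.0883  0.004 ]
m [ 0.4659 -0.093   0.004 ]
lid [ 0.5296 -0.1593  0.056 ]
nf [ 0.5194 -0.205   0.056 ]
ff [ 0.5379 -0.1125  0.056 ]
m [ 0.4648 -0.0937  0.004 ]
m [ 0.4696 -0.2415  0.004 ]
m [ 0.6161 -0.235   0.004 ]
m [ 0.6127 -0.0894  0.004 ]
-10 (215, 310) y -45 z 67 side [267. 359.]
-10 (250, 243) y -20 z 102 side [269. 265.]
-10 (285, 220) y 2 z 101 side [273. 225.]
-10 (318, 203) y 23 z 96 side [278. 193.]
-10 (372, 212) y 55 z 56 side [287. 184.]
-5 (215, 310) y -48 z 75 side [275. 355.]
-5 (250, 243) y -21 z 105 side [272. 264.]
-5 (285, 220) y 2 z 100 side [273. 225.]
-5 (318, 203) y 24 z 92 side [274. 194.]
-5 (372, 212) y 59 z 47 side [277. 188.]
0 (215, 310) y -51 z 83 side [285. 351.]
0 (250, 243) y -22 z 108 side [277. 262.]
0 (285, 220) y 2 z 100 side [272. 225.]
0 (318, 203) y 26 z 88 side [269. 197.]
0 (372, 212) y 64 z 37 side [266. 193.]
5 (215, 310) y -55 z 92 side [296. 346.]
5 (250, 243) y -24 z 112 side [281. 260.]
5 (285, 220) y 3 z 100 side [272. 225.]
5 (318, 203) y 28 z 83 side [263. 199.]
5 (372, 212) y 70 z 24 side [254. 199.]
```

```bash
cat > ov.py <<'E'
from h import *
def T(x,y,yaw):
    a=np.radians(yaw);c,s=np.cos(a),np.sin(a)
    return lambda q:np.array([x+c*q[0]-s*q[1],y+s*q[0]+c*q[1],q[2]])
def draw(c,polys,name,ctr,h=75,k=4):
    u,v=proj(c,ctr)[0].astype(int);u0,v0=max(u-h,0),max(v-h,0)
    a=cv2.resize(cv2.cvtColor(c['pixels'][v0:v+h,u0:u+h],cv2.COLOR_RGB2BGR),None,fx=k,fy=k,interpolation=cv2.INTER_CUBIC)
    for P,col in polys:
        q=((proj(c,np.array(P))-[u0,v0]+.5)*k).astype(np.int32)
        cv2.polylines(a,[q.reshape(-1,1,2)],False,col,1,cv2.LINE_AA)
    cv2.imwrite('pics/'+name,a)
def box(t,x0,x1,y0,y1,z): return [t((x,y,z)) for x,y in [(x0,y0),(x1,y0),(x1,y1),(x0,y1),(x0,y0)]]
E
cat > o1.py <<'E'
from ov import *
import sys
x,y,yaw,sx,sy,syaw=map(float,sys.argv[1:7])
t=T(x,y,yaw);g=T(sx,sy,syaw)
P=[(box(t,-.043,.057,-.025,-.013,.175),(0,0,255)),(box(t,-.043,.057,.013,.025,.175),(0,0,255)),(box(g,-.013,.013,-.033,.033,.217),(0,255,255)),(box(g,-.013,.013,-.033,.033,.175),(0,255,0)),(box(t,-.015,.115,-.06,.06,.01),(255,0,0))]
for n in ['scene','side']:
    draw(cap(n),P,'ov_%s_%s.png'%(n,sys.argv[7]),[.52,.17,.13])
E
python3 o1.py .5057 .1657 5.8 .505 .168 5.8 a
```

```text
(no output)
```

View pics/ov_scene_a.png

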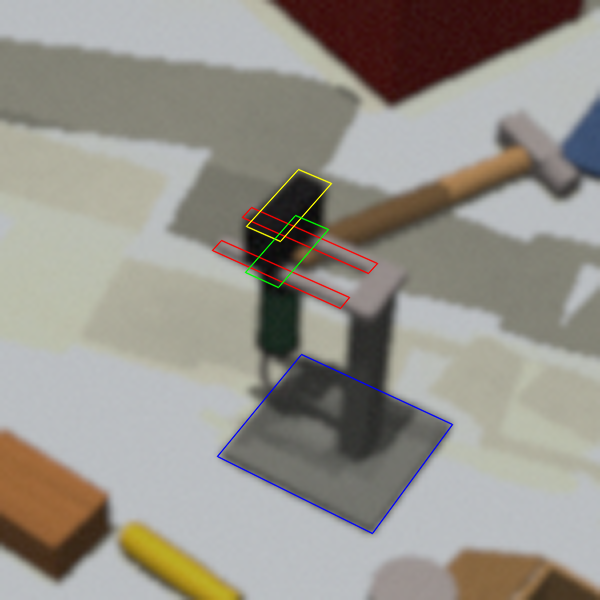

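View pics/ov_side_a.png

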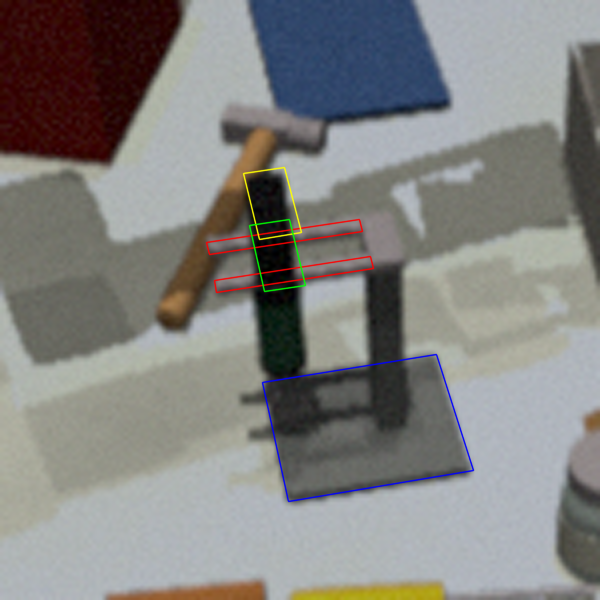

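Emit:
play_rows:
  rows:
    - [[0, -0.04, 0, 0, 0, 0, 0.087], [0, -0.08, -0.02, 0, 0, 0, 0.087], [0, -0.11, -0.05, 0, 0, 0, 0.087], [0, -0.14, -0.085, 0, 0, 0, 0.087], [0.01, -0.16, -0.12, 0, 0, 0, 0.087], [0.03, -0.162, -0.16, -3, 0, 0, 0.087], [0.07, -0.162, -0.185, -5, 0, 0, 0.087], [0.105, -0.162, -0.191, -5, 0, 0, 0.087], [0.105, -0.162, -0.191, -5, 0, 0, 0.087], [0.105, -0.162, -0.191, -5, 0, 0, 0.087]]

```text
time_s: 6.75
position: [0.505, 0.1681, 0.2783]
tcp_rot: [[0.001, -0.087, 0.996], [0.0, 0.996, 0.087], [-1.0, 0.0, 0.001]]
force: [-0.0, 0.0, 1.3]
opening: 1.002
```

Run:
```python
from h import *
c=cap('wrist','w2.png');cap('side','s2.png')
t=read_state();print(t['position'],t['joint_positions'])
```

```text
[0.50659135 0.16828986 0.27965448] [6.37416202e+00 1.92437916e+01 9.12881542e+01 1.47368201e-03
 6.91781331e+01 1.37936901e+00]
```

View pics/w2.png

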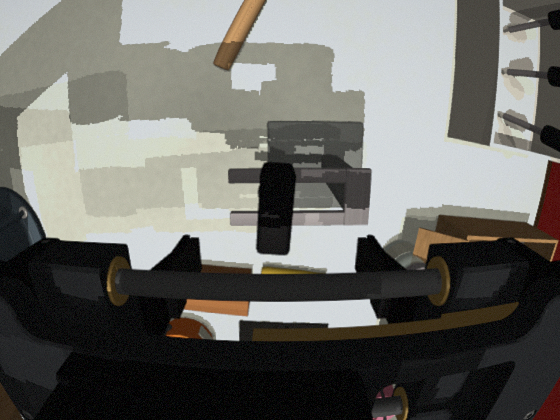

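View pics/s2.png

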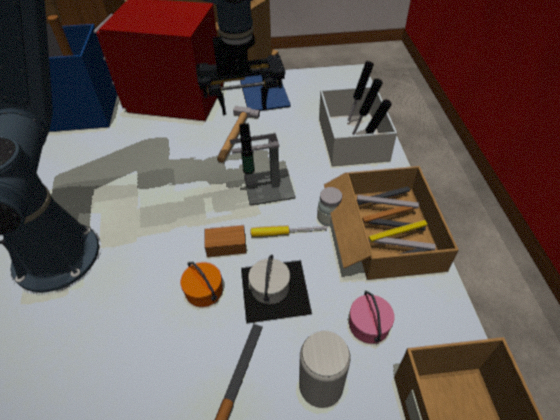

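Run:
```python
from h import *
c=cap('wrist');d=cap('side')
for p in [(264,165),(293,164),(288,254),(258,252)]:
    for z in (.217,.175): print(p,onz(c,p,z,True).round(4))
print('fork tips',[onz(c,p,.175,True).round(4) for p in [(230,175),(231,218)]])
print(proj(d,[[.505,.168,.28]]))
```

```text
(264, 165) [0.4939 0.2057 0.217 ]
(264, 165) [0.4929 0.1985 0.175 ]
(293, 164) [0.5139 0.2082 0.217 ]
(293, 164) [0.5167 0.2014 0.175 ]
(288, 254) [0.5171 0.1396 0.217 ]
(288, 254) [0.5205 0.12   0.175 ]
(258, 252) [0.4943 0.1393 0.217 ]
(258, 252) [0.4934 0.1196 0.175 ]
fork tips [array([0.4651, 0.1878, 0.175 ]), array([0.4678, 0.1498, 0.175 ])]
[[243.48486967 109.18041095]]
```

Emit:
play_rows:
  rows:
    - [[0.03, 0.002, 0, 0, 0, 0, 0.087], [0.06, 0.002, 0, 0, 0, 0, 0.087], [0.085, 0.002, 0, 0, 0, 0, 0.087], [0.097, 0.002, 0, 0, 0, 0, 0.087], [0.097, 0.002, 0, 0, 0, 0, 0.06], [0.097, 0.002, 0, 0, 0, 0, 0.04], [0.097, 0.002, 0, 0, 0, 0, 0.02], [0.097, 0.002, 0, 0, 0, 0, 0.01], [0.097, 0.002, 0, 0, 0, 0, 0.01], [0.097, 0.002, 0, 0, 0, 0, 0.01]]

```text
time_s: 7.95
position: [0.504, 0.1701, 0.1811]
tcp_rot: [[0.001, -0.087, 0.996], [0.0, 0.996, 0.087], [-1.0, 0.0, 0.001]]
force: [-0.5, 0.0, -0.1]
opening: 0.539
```

Run:
```python
from ov import *
c=cap('wrist','w3.png');d=cap('scene')
draw(d,[],'sc3.png',[.52,.17,.13]);
t=read_state();print(t['position'],t['opening'],t['force'])
```

```text
[0.5038631  0.1700479  0.18080242] 0.44964031794441345 [-0.51880614 -0.35061825  0.58784963]
```

View pics/sc3.png

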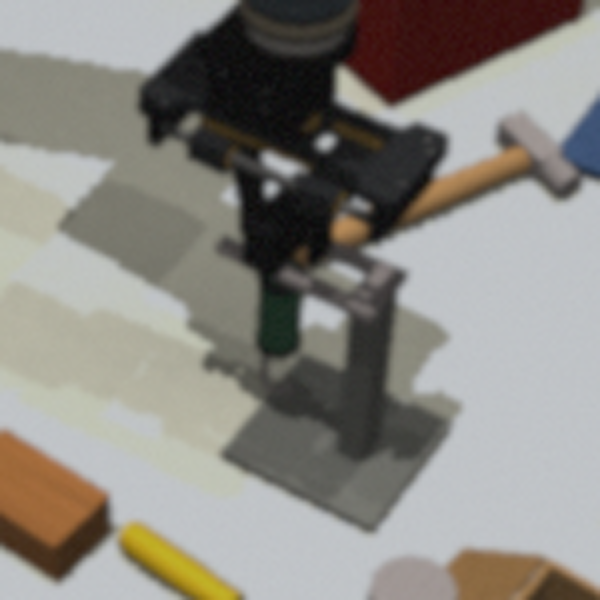

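Fingers are still closing (0.45 × 87 = 39 mm); let them finish.

Emit:
play_rows:
  rows:
    - [[0, 0, 0, 0, 0, 0, 0.01], [0, 0, 0, 0, 0, 0, 0.01], [0, 0, 0, 0, 0, 0, 0.01], [0, 0, 0, 0, 0, 0, 0.01], [0, 0, 0, 0, 0, 0, 0.01]]

```text
time_s: 8.55
position: [0.5035, 0.17, 0.1806]
tcp_rot: [[-0.001, -0.087, 0.996], [-0.0, 0.996, 0.087], [-1.0, -0.0, -0.001]]
force: [-2.3, -0.8, 2.0]
opening: 0.301
```

Emit:
play_rows:
  rows:
    - [[-0.004, 0, 0, 0, 0, 0, 0.01], [-0.008, 0, 0, 0, 0, 0, 0.01], [-0.008, 0, 0, 0, 0, 0, 0.01]]

```text
time_s: 8.85
position: [0.5044, 0.1701, 0.1891]
tcp_rot: [[0.002, -0.087, 0.996], [0.0, 0.996, 0.087], [-1.0, 0.0, 0.002]]
force: [0.4, 0.5, -0.4]
opening: 0.304
```

Emit:
play_rows:
  rows:
    - [[0, 0, -0.01, 0, 0, 0, 0.01], [0, 0, -0.025, 0, 0, 0, 0.01], [0, 0, -0.04, 0, 0, 0, 0.01], [0, -0.001, -0.055, 0, 0, 0, 0.01], [0, -0.001, -0.07, 0, 0, 0, 0.01], [0, -0.001, -0.085, 0, 0, 0, 0.01], [0, -0.001, -0.09, 0, 0, 0, 0.01], [0, -0.001, -0.09, 0, 0, 0, 0.01]]

```text
time_s: 9.65
position: [0.4131, 0.1612, 0.1886]
tcp_rot: [[-0.001, -0.087, 0.996], [-0.0, 0.996, 0.087], [-1.0, 0.0, -0.001]]
force: [1.1, 0.0, -2.0]
opening: 0.299
```

Run:
```python
from ov import *
d=cap('scene','sc4f.png')
draw(d,[],'sc4.png',[.45,.17,.13]);
e=cap('side');draw(e,[],'si4.png',[.45,.17,.13]);
t=read_state();print(t['position'],t['opening'],t['force'])
```

```text
[0.41509596 0.16126616 0.18877647] 0.3036357901927569 [-0.45649092 -0.40818283 -1.8660158 ]
```

View pics/sc4.png

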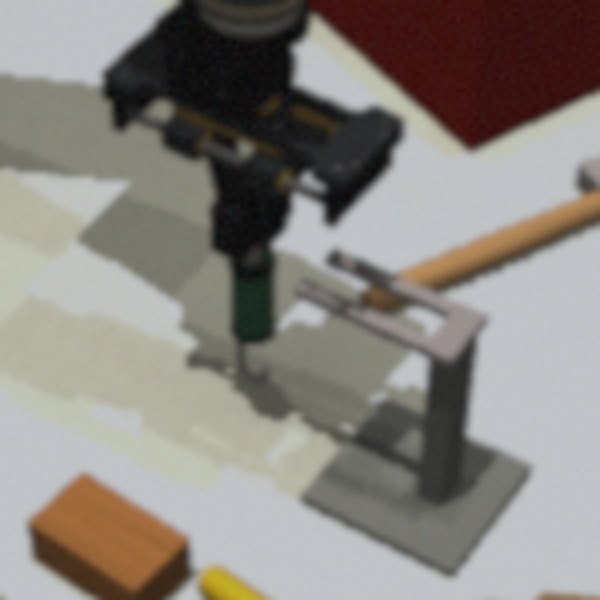

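View pics/si4.png

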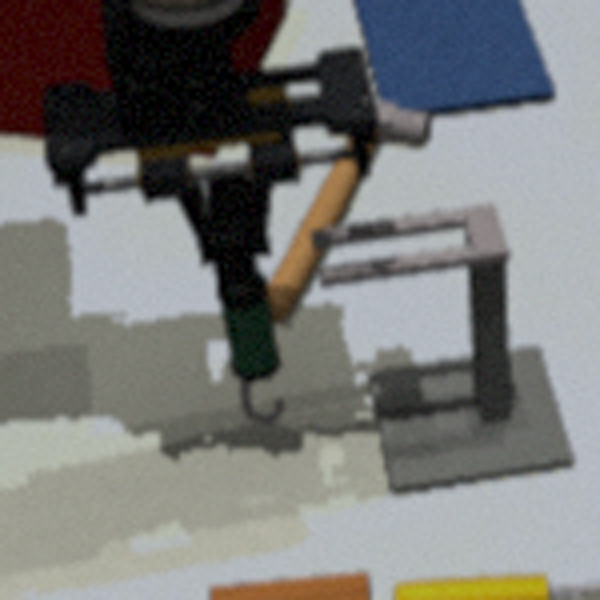

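Emit:
play_rows:
  rows:
    - [[-0.03, 0, 0, 0, 0, 0, 0.01], [-0.065, 0, 0, 0, 0, 0, 0.01], [-0.095, -0.015, 0, 0, 0, 0, 0.01], [-0.1, -0.045, 0.005, 2, 0, 0, 0.01], [-0.1, -0.08, 0.01, 5, 0, 0, 0.01], [-0.1, -0.12, 0.015, 8, 0, 0, 0.01], [-0.1, -0.16, 0.022, 11, 0, 0, 0.01], [-0.1, -0.2, 0.03, 14, 0, 0, 0.01], [-0.1, -0.24, 0.037, 16, 0, 0, 0.01], [-0.1, -0.275, 0.042, 18, 0, 0, 0.01], [-0.1, -0.3, 0.045, 19, 0, 0, 0.01], [-0.1, -0.313, 0.046, 19, 0, 0, 0.01]]

```text
time_s: 10.95
position: [0.4886, -0.1495, 0.2885]
tcp_rot: [[0.001, 0.244, 0.97], [-0.001, 0.97, -0.244], [-1.0, -0.001, 0.001]]
force: [0.1, 0.1, -1.3]
opening: 0.299
```

Emit:
play_rows:
  rows:
    - [[0, 0, 0, 0, 0, 0, 0.01], [0, 0, 0, 0, 0, 0, 0.01]]

```text
time_s: 11.15
position: [0.4869, -0.1457, 0.2882]
tcp_rot: [[-0.001, 0.242, 0.97], [0.001, 0.97, -0.242], [-1.0, 0.001, -0.001]]
force: [0.7, 0.5, -1.0]
opening: 0.302
```

Run:
```python
from ov import *
d=cap('scene','sc5f.png')
draw(d,[],'sc5.png',[.51,-.15,.13]);
e=cap('side');draw(e,[],'si5.png',[.51,-.15,.13]);
for c in (d,e): print((proj(c,[.51,-.15,.13])[0].astype(int)-75))
cap('wrist','w5.png')
t=read_state();print(t['position'],t['tcp_rot'],t['opening'],t['force'])
```

```text
[144 168]
[183 179]
[ 0.48698856 -0.14511051  0.28855384] [[-4.17950011e-04  2.40204939e-01  9.70722109e-01]
 [ 6.78197040e-04  9.70722039e-01 -2.40204629e-01]
 [-9.99999683e-01  5.57947334e-04 -5.68619565e-04]] 0.2966331407577683 [-0.83662437  0.58303951 -1.6854777 ]
```

View pics/sc5.png

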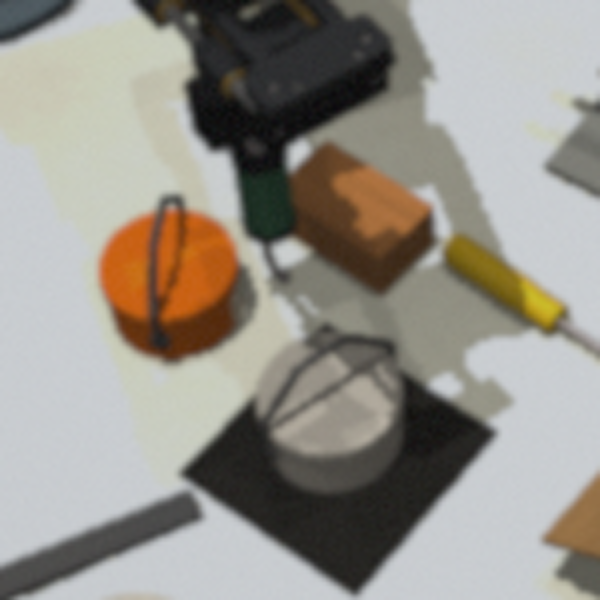

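View pics/si5.png

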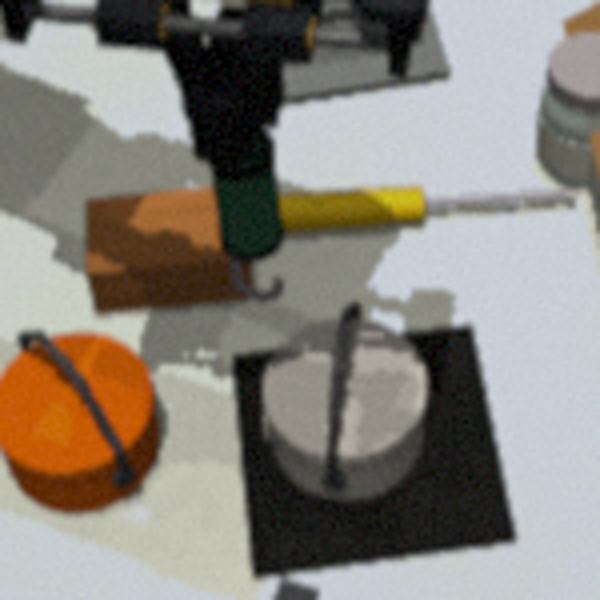

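View pics/w5.png

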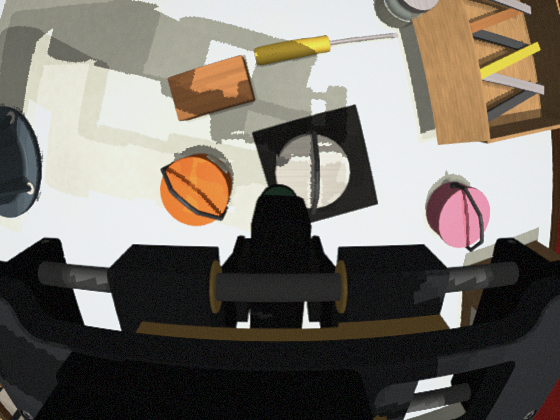

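```bash
cat > o2.py <<'E'
from ov import *
import sys
def run(tag,off=(0,0),can=(.5305,-.158,-14),ctr=None,str=.002,dz=.0056,canz=.004):
    s=read_state();p=s['position'];R=s['tcp_rot'];yaw=np.degrees(np.arctan2(R[1][2],R[0][2]))
    g0=T(p[0],p[1],yaw);o=g0((off[0],off[1],0));g=T(o[0],o[1],yaw)
    zt=p[2]-dz-.142-str
    hk=[(-.011,0,zt+.03),(-.011,0,zt+.008)]+[(-.011*np.cos(a),0,zt+.008-.011*np.sin(a)) for a in np.linspace(0,np.pi,9)]+[(.011,0,zt+.015)]
    t=T(*can)
    b=[(0,-.009,canz+.096),(0,.009,canz+.096)]
    th=np.linspace(0,2*np.pi,40)
    P=[([g(q) for q in hk],(0,0,255)),([t(q) for q in b],(0,255,0)),([t((.047*np.cos(x),.047*np.sin(x),canz+.052)) for x in th],(255,255,0)),([t((0,-.035,canz+.06)),t((0,.035,canz+.06))],(255,0,255))]
    for n in ['scene','side']: draw(cap(n),P,'%s_%s.png'%(n,tag),ctr or [.51,-.15,.12],60,6)
    th=np.array(g((0,0,zt)));bb=np.array(t((0,0,canz+.096)));d=bb-th
    a=np.radians(yaw);print('pos',p,'yaw',yaw,'throat',th.round(4),'bail-throat in tool: fwd(z) %.4f side(y) %.4f up %.4f'%(d[0]*np.cos(a)+d[1]*np.sin(a),-d[0]*np.sin(a)+d[1]*np.cos(a),d[2]),'F',np.round(s['force'],1))
E
python3 -c "
from o2 import *
run('a6')"
```

```text
pos [ 0.48698856 -0.14511051  0.28855384] yaw -13.898620351705997 throat [ 0.487  -0.1451  0.139 ] bail-throat in tool: fwd(z) 0.0453 side(y) -0.0021 up -0.0390 F [-0.8  0.6 -1.7]
```

View pics/scene_a6.png

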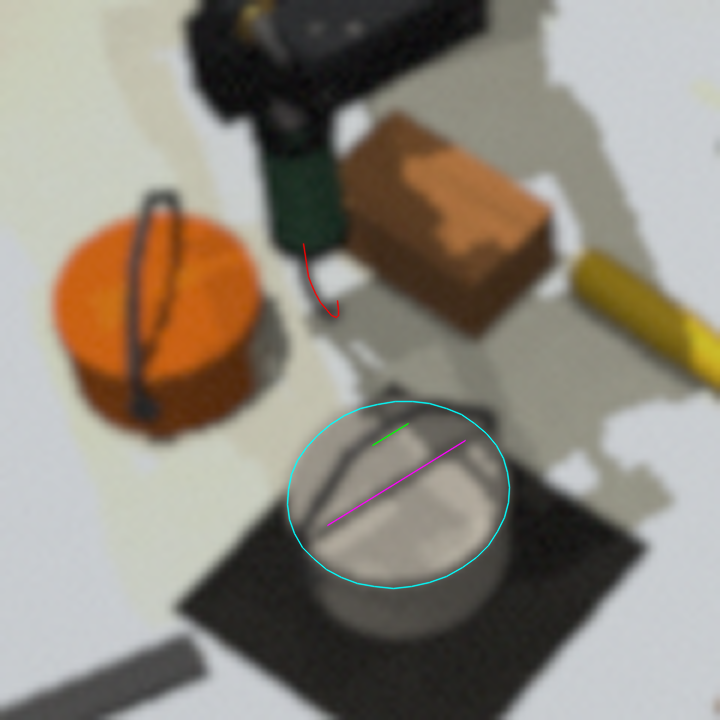

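View pics/side_a6.png

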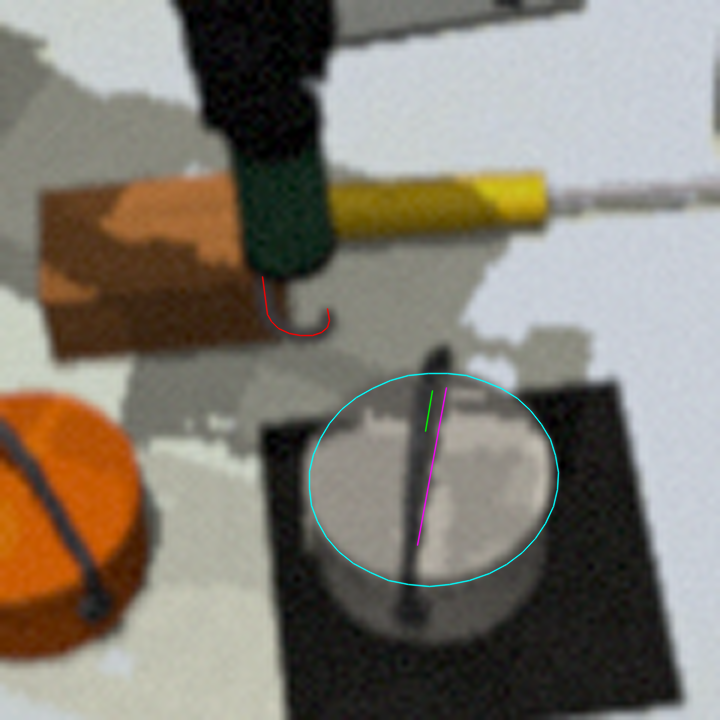

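```bash
cat >> o2.py <<'E'
def bail(tag,can,ctr=[.53,-.155,.08],canz=.004):
    t=T(*can);th=np.linspace(0,2*np.pi,60)
    b=[(0,-.05,canz+.045),(0,-.009,canz+.096),(0,.009,canz+.096),(0,.05,canz+.045)]
    P=[([t(q) for q in b],(0,255,0)),([t((.047*np.cos(x),.047*np.sin(x),canz+.052)) for x in th],(255,255,0))]
    for n in ['scene','side']: draw(cap(n),P,'%s_%s.png'%(n,tag),ctr,30,12)
    a=cv2.imread('pics/scene_%s.png'%tag);b=cv2.imread('pics/side_%s.png'%tag)
    cv2.imwrite('pics/b_%s.png'%tag,cv2.resize(np.hstack([a,b]),(800,400)))
E
python3 -c "
from o2 import *
bail('b7',(.5285,-.1565,-14))"
```

```text
(no output)
```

View pics/b_b7.png

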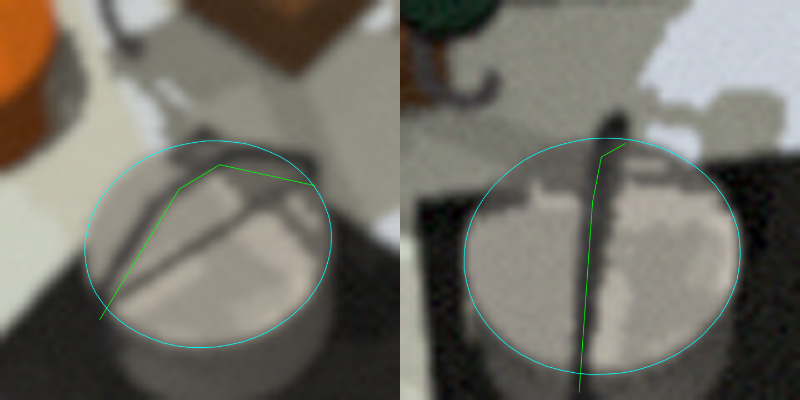

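```bash
python3 -c "
from h import *
c=cap('wrist');cv2.imwrite('pics/w7.png',cv2.cvtColor(cv2.resize(c['pixels'][110:250,220:400],None,fx=4,fy=4,interpolation=cv2.INTER_CUBIC),cv2.COLOR_RGB2BGR))
for q in [(.5295,-.155),(.5275,-.155),(.5315,-.155)]: 
  a=np.radians(-14);y=np.array([-np.sin(a),np.cos(a)])
  print(q,[((proj(c,[*(np.array(q)+y*d),.1],True)[0]-[220,110])*4).round() for d in (-.009,0,.009)])
"
```

```text
(0.5295, -0.155) [array([387., 309.]), array([388., 277.]), array([389., 245.])]
(0.5275, -0.155) [array([380., 311.]), array([381., 279.]), array([382., 247.])]
(0.5315, -0.155) [array([394., 307.]), array([395., 276.]), array([396., 244.])]
```

View pics/w7.png

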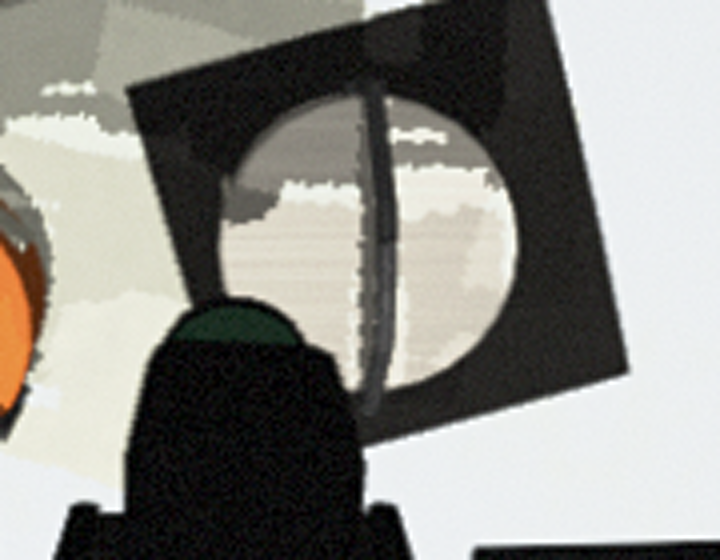

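Emit:
play_rows:
  rows:
    - [[0.015, 0, 0, 0, 0, 0, 0.01], [0.03, 0, 0, 0, 0, 0, 0.01], [0.045, 0, 0, 0, 0, 0, 0.01], [0.058, 0, 0, 0, 0, 0, 0.01], [0.065, 0, 0, 0, 0, 0, 0.01], [0.067, 0, 0, 0, 0, 0, 0.01], [0.067, 0, 0, 0, 0, 0, 0.01], [0.067, 0, 0, 0, 0, 0, 0.01]]

```text
time_s: 12.35
position: [0.4878, -0.1468, 0.2222]
tcp_rot: [[0.001, 0.242, 0.97], [-0.001, 0.97, -0.242], [-1.0, -0.0, 0.001]]
force: [0.3, -0.7, -1.4]
opening: 0.3
```

```bash
python3 -c "
from o2 import *
run('a8',can=(.5295,-.155,-14),ctr=[.51,-.15,.08])"
```

```text
pos [ 0.48783276 -0.14684358  0.22216781] yaw -13.997271471264638 throat [ 0.4878 -0.1468  0.0726] bail-throat in tool: fwd(z) 0.0424 side(y) 0.0022 up 0.0274 F [ 0.3 -0.7 -1.4]
```

View pics/side_a8.png

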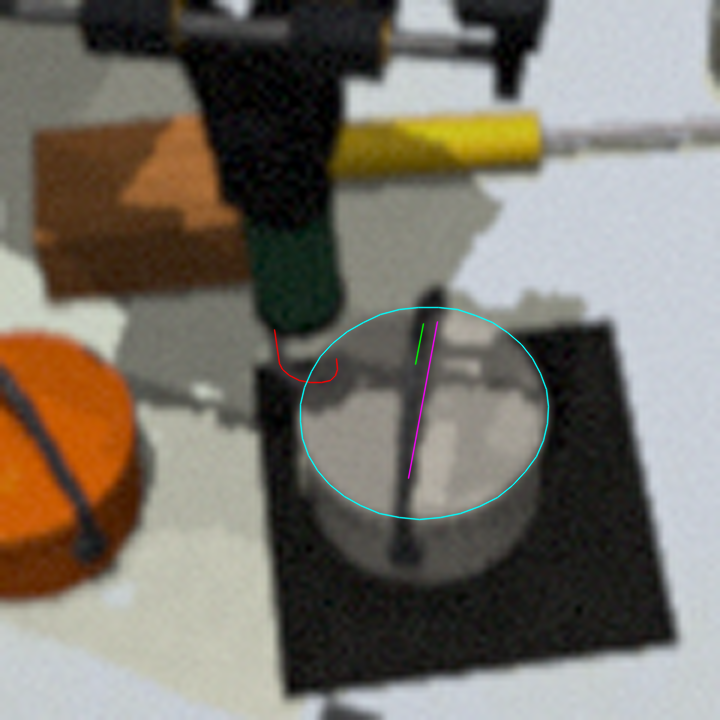

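View pics/scene_a8.png

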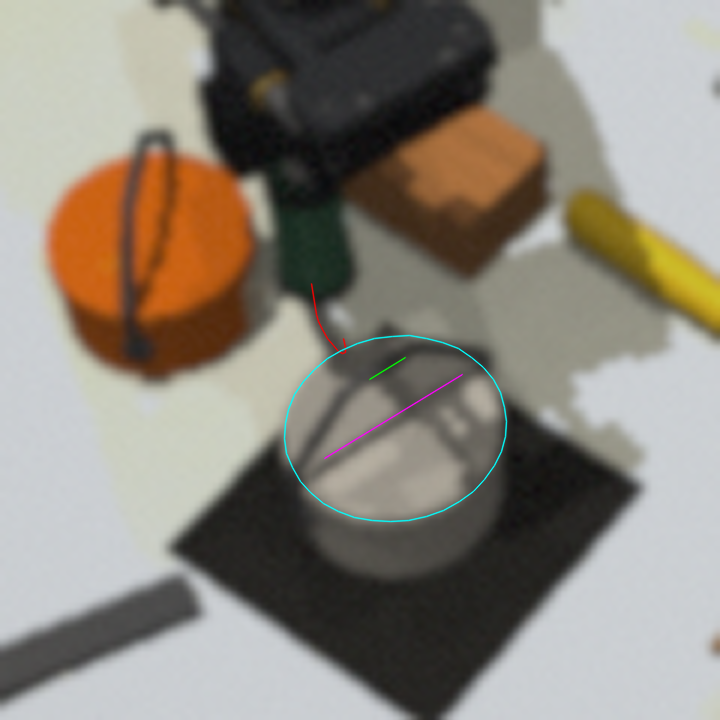

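Emit:
play_rows:
  rows:
    - [[0, 0.001, 0.008, 0, 0, 0, 0.01], [0, 0.001, 0.016, 0, 0, 0, 0.01], [0, 0.001, 0.024, 0, 0, 0, 0.01], [0, 0.001, 0.032, 0, 0, 0, 0.01], [0, 0.001, 0.038, 0, 0, 0, 0.01], [0, 0.001, 0.042, 0, 0, 0, 0.01], [0, 0.001, 0.042, 0, 0, 0, 0.01], [0, 0.001, 0.042, 0, 0, 0, 0.01]]

```text
time_s: 13.25
position: [0.5281, -0.1557, 0.2214]
tcp_rot: [[-0.001, 0.242, 0.97], [0.0, 0.97, -0.242], [-1.0, 0.0, -0.001]]
force: [-0.2, 0.1, -1.7]
opening: 0.301
```

```bash
python3 -c "
from o2 import *
run('a9',can=(.5295,-.155,-14),ctr=[.53,-.15,.08])
for n in ['scene','side']: draw(cap(n),[],n+'_a9n.png',[.53,-.15,.08],30,12)
a=cv2.imread('pics/scene_a9n.png');b=cv2.imread('pics/side_a9n.png')
cv2.imwrite('pics/b_a9.png',cv2.resize(np.hstack([a,b]),(800,400)))"
```

```text
pos [ 0.52806066 -0.15565733  0.22138061] yaw -13.99584991356463 throat [ 0.5281 -0.1557  0.0718] bail-throat in tool: fwd(z) 0.0012 side(y) 0.0010 up 0.0282 F [-0.2  0.1 -1.7]
```

View pics/b_a9.png

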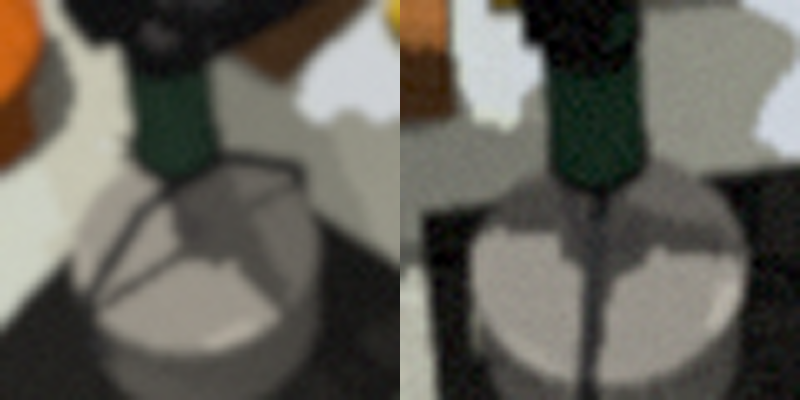

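View pics/side_a9.png

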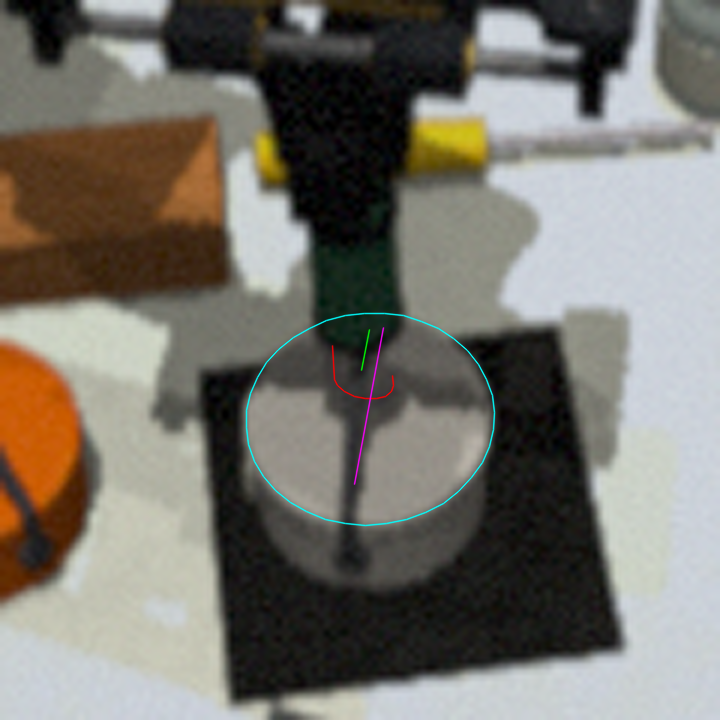

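Emit:
play_rows:
  rows:
    - [[-0.005, 0, 0.001, 0, 0, 0, 0.01], [-0.01, 0, 0.001, 0, 0, 0, 0.01], [-0.015, 0, 0.001, 0, 0, 0, 0.01], [-0.02, 0, 0.001, 0, 0, 0, 0.01], [-0.024, 0, 0.001, 0, 0, 0, 0.01], [-0.027, 0, 0.001, 0, 0, 0, 0.01], [-0.03, 0, 0.001, 0, 0, 0, 0.01], [-0.033, 0, 0.001, 0, 0, 0, 0.01], [-0.033, 0, 0.001, 0, 0, 0, 0.01], [-0.033, 0, 0.001, 0, 0, 0, 0.01]]

```text
time_s: 14.45
position: [0.5292, -0.156, 0.2544]
tcp_rot: [[-0.0, 0.242, 0.97], [0.0, 0.97, -0.242], [-1.0, 0.0, -0.0]]
force: [0.6, 0.1, -3.1]
opening: 0.298
```

```bash
cat >> o2.py <<'E'
def two(tag,ctr=[.53,-.155,.09],h=34):
    F=[]
    for n in ['scene','side']:
        draw(cap(n),[],'t.png',ctr,h,12);F.append(cv2.resize(cv2.imread('pics/t.png'),(400,400)));F[-1]=F[-1]
    cv2.imwrite('pics/two_%s.png'%tag,np.hstack(F))
    s=read_state();print(s['time_s'],np.round(s['position'],4),np.round(s['force'],2),round(s['opening'],3))
E
python3 -c "
from o2 import *
two('10')"
```

```text
14.55 [ 0.5292 -0.156   0.2543] [ 0.32  1.06 -3.09] 0.301
```

View pics/two_10.png

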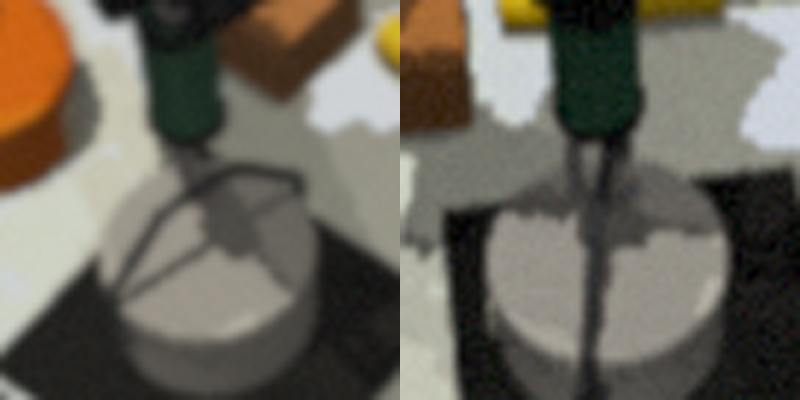

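Emit:
play_rows:
  rows:
    - [[-0.002, 0, 0, 0, 0, 0, 0.01], [-0.004, 0, 0, 0, 0, 0, 0.01], [-0.006, 0, 0, 0, 0, 0, 0.01], [-0.008, 0, 0, 0, 0, 0, 0.01], [-0.01, 0, 0, 0, 0, 0, 0.01], [-0.012, 0, 0, 0, 0, 0, 0.01], [-0.014, 0, 0, 0, 0, 0, 0.01], [-0.015, 0, 0, 0, 0, 0, 0.01], [-0.015, 0, 0, 0, 0, 0, 0.01], [-0.015, 0, 0, 0, 0, 0, 0.01]]

```text
time_s: 15.55
position: [0.5292, -0.156, 0.2694]
tcp_rot: [[-0.0, 0.242, 0.97], [0.0, 0.97, -0.242], [-1.0, 0.0, -0.0]]
force: [-0.4, 0.0, -5.1]
opening: 0.301
```

```bash
python3 -c "
from o2 import *
two('11')"
```

```text
15.65 [ 0.5292 -0.156   0.2694] [-0.37 -0.57 -5.1 ] 0.3
```

View pics/two_11.png

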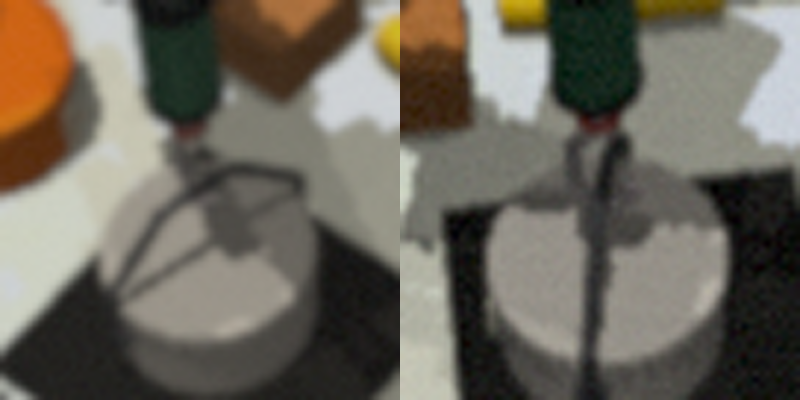

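Emit:
play_rows:
  rows:
    - [[-0.002, 0, 0, 0, 0, 0, 0.01], [-0.004, 0, 0, 0, 0, 0, 0.01], [-0.006, 0, 0, 0, 0, 0, 0.01], [-0.008, 0, 0, 0, 0, 0, 0.01], [-0.01, 0, 0, 0, 0, 0, 0.01], [-0.01, 0, 0, 0, 0, 0, 0.01], [-0.01, 0, 0, 0, 0, 0, 0.01]]

```text
time_s: 16.35
position: [0.5293, -0.156, 0.2795]
tcp_rot: [[-0.0, 0.242, 0.97], [0.0, 0.97, -0.242], [-1.0, 0.0, -0.0]]
force: [-0.9, -0.0, -5.1]
opening: 0.297
```

```bash
python3 -c "
from o2 import *
two('12')"
```

```text
16.45 [ 0.5292 -0.156   0.2794] [-0.44 -0.28 -6.18] 0.299
```

View pics/two_12.png

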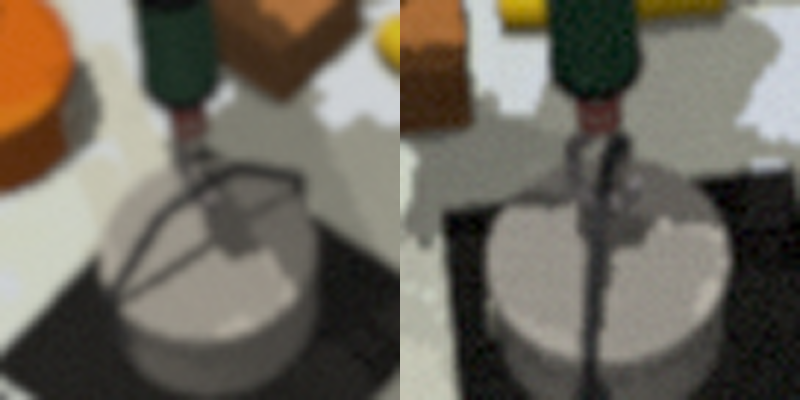

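```bash
cat >> o2.py <<'E'
def canz(tag,ref=None):
    for n in ['scene','side']:
        c=cap(n,'full_%s_%s.png'%(n,tag))
        if not ref: continue
        a=cv2.imread('pics/full_%s_%s.png'%(n,ref),0).astype(np.float32);b=cv2.imread('pics/full_%s_%s.png'%(n,tag),0).astype(np.float32)
        p0=proj(c,[.529,-.156,.004])[0];p1=proj(c,[.529,-.156,.014])[0];pm=(p1-p0)/10
        u,v=proj(c,[.529,-.170,.035])[0].astype(int)
        tpl=b[v-8:v+20,u-26:u+27] # scene front wall + bottom
        t=a[v-10:v+20,u-26:u+27]
        t=cv2.resize(t,None,fx=4,fy=4,interpolation=cv2.INTER_CUBIC)
        s=cv2.resize(b[v-26:v+36,u-42:u+43],None,fx=4,fy=4,interpolation=cv2.INTER_CUBIC)
        r=cv2.matchTemplate(s,t,cv2.TM_CCOEFF_NORMED);_,m,_,l=cv2.minMaxLoc(r)
        d=np.array([l[0]/4-16,l[1]/4-16]);print(n,'score %.3f'%m,'shift',d,'px/mm up',pm.round(3),'rise mm %.1f'%(d@pm/(pm@pm)))
E
python3 -c "
from o2 import *
canz('r0');canz('r0b','r0')"
```

```text
scene score 0.999 shift [0. 0.] px/mm up [-0.027 -0.203] rise mm 0.0
side score 0.997 shift [0. 0.] px/mm up [-0.016 -0.225] rise mm 0.0
```

Emit:
play_rows:
  rows:
    - [[-0.002, 0, 0, 0, 0, 0, 0.01], [-0.004, 0, 0, 0, 0, 0, 0.01], [-0.006, 0, 0, 0, 0, 0, 0.01], [-0.008, 0, 0, 0, 0, 0, 0.01], [-0.01, 0, 0, 0, 0, 0, 0.01], [-0.01, 0, 0, 0, 0, 0, 0.01], [-0.01, 0, 0, 0, 0, 0, 0.01]]

```text
time_s: 17.35
position: [0.5294, -0.1561, 0.2896]
tcp_rot: [[0.0, 0.242, 0.97], [-0.0, 0.97, -0.242], [-1.0, 0.0, 0.0]]
force: [0.3, 0.1, -7.6]
opening: 0.297
```

```bash
python3 -c "
from o2 import *
two('13');canz('r1','r0')"
```

```text
17.45 [ 0.5292 -0.156   0.2895] [ 0.52  0.63 -6.86] 0.301
scene score 0.990 shift [ 0.   -0.75] px/mm up [-0.027 -0.203] rise mm 3.6
side score 0.993 shift [-0.25 -1.  ] px/mm up [-0.016 -0.225] rise mm 4.5
```

View pics/two_13.png

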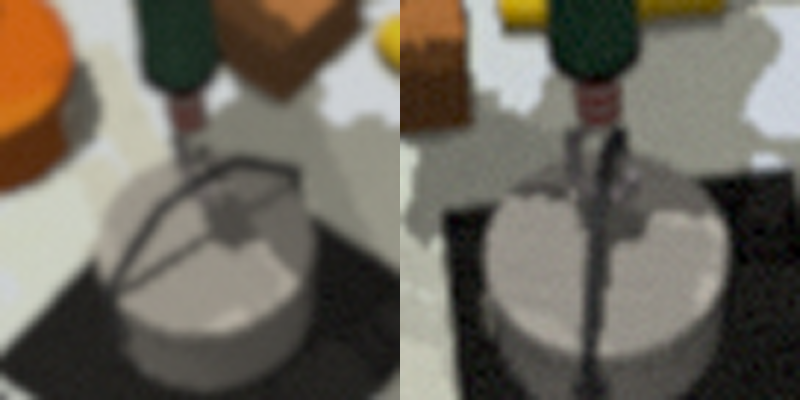

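Emit:
play_rows:
  rows:
    - [[-0.0015, 0, 0, 0, 0, 0, 0.01], [-0.003, 0, 0, 0, 0, 0, 0.01], [-0.0045, 0, 0, 0, 0, 0, 0.01], [-0.0055, 0, 0, 0, 0, 0, 0.01], [-0.0055, 0, 0, 0, 0, 0, 0.01], [-0.0055, 0, 0, 0, 0, 0, 0.01]]

```text
time_s: 18.15
position: [0.5293, -0.1561, 0.2951]
tcp_rot: [[0.0, 0.242, 0.97], [-0.0, 0.97, -0.242], [-1.0, -0.0, 0.0]]
force: [-0.5, 0.5, -6.1]
opening: 0.304
```

```bash
python3 -c "
from o2 import *
two('14');canz('r2','r0');canz('r3','r0')"
```

```text
18.25 [ 0.5292 -0.156   0.295 ] [-0.71  0.02 -7.19] 0.304
scene score 0.966 shift [ 0.  -1.5] px/mm up [-0.027 -0.203] rise mm 7.3
side score 0.991 shift [-0.25 -2.25] px/mm up [-0.016 -0.225] rise mm 10.0
scene score 0.965 shift [ 0.  -1.5] px/mm up [-0.027 -0.203] rise mm 7.3
side score 0.991 shift [-0.25 -2.  ] px/mm up [-0.016 -0.225] rise mm 8.9
```

View pics/two_14.png

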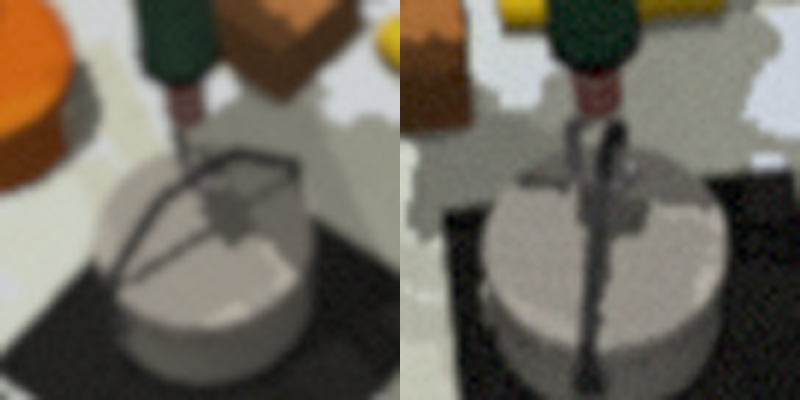

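Emit:
play_rows:
  rows:
    - [[0, 0, 0, 0, 0, 0, 0.01], [0, 0, 0, 0, 0, 0, 0.01], [0, 0, 0, 0, 0, 0, 0.01], [0, 0, 0, 0, 0, 0, 0.01], [0, 0, 0, 0, 0, 0, 0.01], [0, 0, 0, 0, 0, 0, 0.01], [0, 0, 0, 0, 0, 0, 0.01], [0, 0, 0, 0, 0, 0, 0.01], [0, 0, 0, 0, 0, 0, 0.01], [0, 0, 0, 0, 0, 0, 0.01], [0, 0, 0, 0, 0, 0, 0.01], [0, 0, 0, 0, 0, 0, 0.01]]

```text
time_s: 19.65
position: [0.5293, -0.156, 0.2951]
tcp_rot: [[0.0, 0.242, 0.97], [0.0, 0.97, -0.242], [-1.0, 0.0, 0.0]]
force: [0.7, -0.9, -6.1]
opening: 0.299
```

```bash
python3 -c "
from o2 import *
canz('r4','r0');canz('r5','r0')"
```

```text
scene score 0.966 shift [ 0.  -1.5] px/mm up [-0.027 -0.203] rise mm 7.3
side score 0.992 shift [-0.25 -2.25] px/mm up [-0.016 -0.225] rise mm 10.0
scene score 0.965 shift [ 0.  -1.5] px/mm up [-0.027 -0.203] rise mm 7.3
side score 0.992 shift [-0.25 -2.25] px/mm up [-0.016 -0.225] rise mm 10.0
```

Emit:
play_rows:
  rows:
    - [[0, 0, 0, 0, 0, 0, 0.01], [0, 0, 0, 0, 0, 0, 0.01], [0, 0, 0, 0, 0, 0, 0.01], [0, 0, 0, 0, 0, 0, 0.01], [0, 0, 0, 0, 0, 0, 0.01], [0, 0, 0, 0, 0, 0, 0.01], [0, 0, 0, 0, 0, 0, 0.01], [0, 0, 0, 0, 0, 0, 0.01], [0, 0, 0, 0, 0, 0, 0.01], [0, 0, 0, 0, 0, 0, 0.01], [0, 0, 0, 0, 0, 0, 0.01], [0, 0, 0, 0, 0, 0, 0.01]]

```text
time_s: 21.05
position: [0.5293, -0.156, 0.295]
tcp_rot: [[-0.0, 0.242, 0.97], [0.0, 0.97, -0.242], [-1.0, 0.0, -0.0]]
force: [-0.7, -0.0, -6.0]
opening: 0.303
```

Emit:
play_rows:
  rows:
    - [[0.0015, 0, 0, 0, 0, 0, 0.01], [0.003, 0, 0, 0, 0, 0, 0.01], [0.0045, 0, 0, 0, 0, 0, 0.01], [0.006, 0, 0, 0, 0, 0, 0.01], [0.0075, 0, 0, 0, 0, 0, 0.01], [0.009, 0, 0, 0, 0, 0, 0.01], [0.0105, 0, 0, 0, 0, 0, 0.01], [0.012, 0, 0, 0, 0, 0, 0.01], [0.0135, 0, 0, 0, 0, 0, 0.01], [0.015, 0, 0, 0, 0, 0, 0.01], [0.018, 0, 0, 0, 0, 0, 0.01], [0.021, 0, 0, 0, 0, 0, 0.01]]

```text
time_s: 22.25
position: [0.5293, -0.1562, 0.274]
tcp_rot: [[-0.0, 0.242, 0.97], [-0.0, 0.97, -0.242], [-1.0, -0.0, 0.0]]
force: [-0.5, -0.3, -4.8]
opening: 0.304
```

Emit:
play_rows:
  rows:
    - [[0.005, 0, 0, 0, 0, 0, 0.01], [0.01, 0, 0, 0, 0, 0, 0.01], [0.015, 0, 0, 0, 0, 0, 0.01], [0.02, 0, 0, 0, 0, 0, 0.01], [0.025, 0, 0, 0, 0, 0, 0.01], [0.029, 0, 0, 0, 0, 0, 0.01], [0.033, 0, 0, 0, 0, 0, 0.01], [0.037, 0, 0, 0, 0, 0, 0.01], [0.041, 0, 0, 0, 0, 0, 0.01], [0.044, 0, 0, 0, 0, 0, 0.01], [0.047, 0, 0, 0, 0, 0, 0.01], [0.05, 0, 0, 0, 0, 0, 0.01]]

```text
time_s: 23.45
position: [0.5294, -0.1561, 0.2239]
tcp_rot: [[0.0, 0.242, 0.97], [-0.0, 0.97, -0.242], [-1.0, -0.0, 0.0]]
force: [0.8, -0.2, -2.3]
opening: 0.303
```

```bash
python3 -c "
from o2 import *
two('15');canz('r6','r0')"
```

```text
23.55 [ 0.5291 -0.1559  0.2236] [-0.74 -0.14 -1.92] 0.303
scene score 0.976 shift [-0.75  0.5 ] px/mm up [-0.027 -0.203] rise mm -1.9
side score 0.985 shift [-0.25  0.75] px/mm up [-0.016 -0.225] rise mm -3.2
```

View pics/two_15.png

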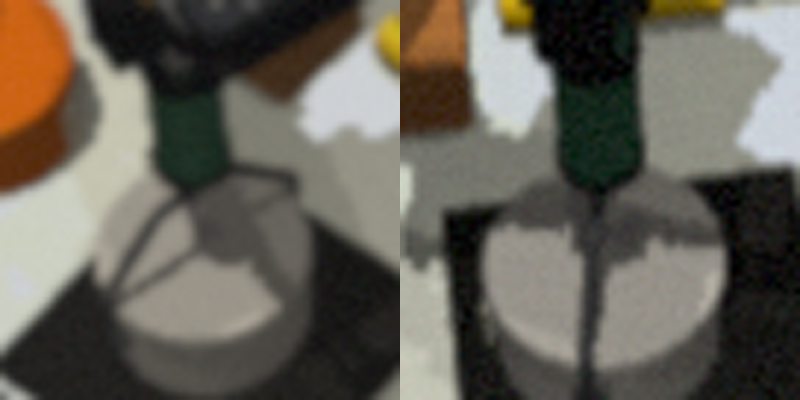

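Emit:
play_rows:
  rows:
    - [[0.002, 0, 0, 0, 0, 0, 0.01], [0.002, 0, -0.005, 0, 0, 0, 0.01], [0.002, 0, -0.012, 0, 0, 0, 0.01], [0.002, 0, -0.019, 0, 0, 0, 0.01], [0.002, 0, -0.026, 0, 0, 0, 0.01], [0.002, 0, -0.034, 0, 0, 0, 0.01], [0.002, 0, -0.043, 0, 0, 0, 0.01], [0.002, 0, -0.043, 0, 0, 0, 0.01], [0.002, 0, -0.043, 0, 0, 0, 0.01]]

```text
time_s: 24.55
position: [0.4876, -0.1457, 0.2222]
tcp_rot: [[0.001, 0.242, 0.97], [-0.0, 0.97, -0.242], [-1.0, -0.0, 0.001]]
force: [0.0, 0.3, -2.2]
opening: 0.303
```

```bash
python3 -c "
from o2 import *
two('16',ctr=[.51,-.155,.09],h=45);canz('r7','r0')"
```

```text
24.65 [ 0.4881 -0.1459  0.2222] [ 0.03 -1.24 -1.5 ] 0.299
scene score 0.976 shift [-0.5  0. ] px/mm up [-0.027 -0.203] rise mm 0.3
side score 0.981 shift [-0.5   0.25] px/mm up [-0.016 -0.225] rise mm -1.0
```

View pics/two_16.png

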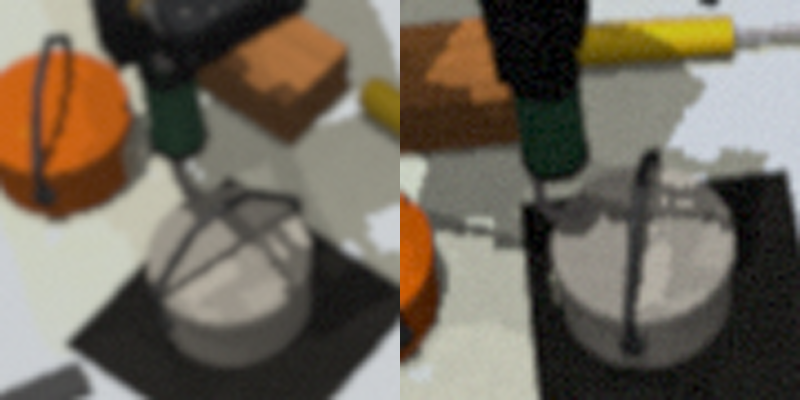

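Emit:
play_rows:
  rows:
    - [[-0.03, 0, 0, 0, 0, 0, 0.01], [-0.06, 0, 0, 0, 0, 0, 0.01], [-0.067, 0.02, -0.01, -1, 0, 0, 0.01], [-0.067, 0.05, -0.026, -4, 0, 0, 0.01], [-0.067, 0.085, -0.044, -7, 0, 0, 0.01], [-0.067, 0.12, -0.062, -10, 0, 0, 0.01], [-0.067, 0.155, -0.081, -13, 0, 0, 0.01], [-0.067, 0.19, -0.099, -16, 0, 0, 0.01], [-0.067, 0.22, -0.114, -18, 0, 0, 0.01], [-0.067, 0.25, -0.13, -19, 0, 0, 0.01], [-0.067, 0.272, -0.142, -19, 0, 0, 0.01], [-0.067, 0.2805, -0.146, -19, 0, 0, 0.01]]

```text
time_s: 25.95
position: [0.4129, 0.1637, 0.289]
tcp_rot: [[-0.0, -0.09, 0.996], [0.0, 0.996, 0.09], [-1.0, 0.0, -0.0]]
force: [-0.3, -0.5, -1.9]
opening: 0.299
```

Emit:
play_rows:
  rows:
    - [[0, 0, 0, 0, 0, 0, 0.01], [0, 0, 0, 0, 0, 0, 0.01]]

```text
time_s: 26.15
position: [0.4143, 0.1612, 0.2891]
tcp_rot: [[0.0, -0.087, 0.996], [-0.001, 0.996, 0.087], [-1.0, -0.001, 0.0]]
force: [-0.0, -0.5, -2.1]
opening: 0.296
```

```bash
python3 -c "
from o2 import *
s=read_state();print(s['position'],np.array(s['tcp_rot'])[:,2])
two('17',ctr=[.46,.17,.17],h=75)"
```

```text
[0.41430031 0.1612285  0.28907362] [9.96186240e-01 8.72513565e-02 4.19863051e-04]
26.25 [0.4144 0.1608 0.289 ] [-0.71  0.01 -0.89] 0.298
```

View pics/two_17.png

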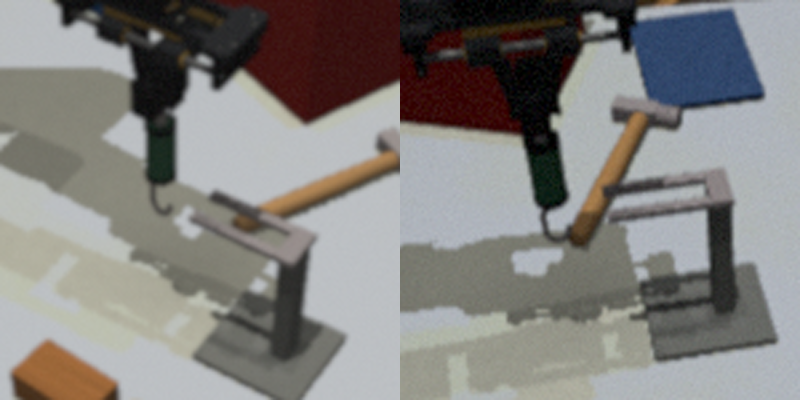

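Emit:
play_rows:
  rows:
    - [[0.03, 0, 0, 0, 0, 0, 0.01], [0.06, 0, 0, 0, 0, 0, 0.01], [0.09, 0, 0, 0, 0, 0, 0.01], [0.1, 0, 0, 0, 0, 0, 0.01], [0.1, 0, 0, 0, 0, 0, 0.01], [0.1, 0, 0, 0, 0, 0, 0.01], [0.1, 0, 0, 0, 0, 0, 0.01]]

```text
time_s: 26.95
position: [0.4151, 0.1618, 0.1904]
tcp_rot: [[0.003, -0.087, 0.996], [0.0, 0.996, 0.087], [-1.0, 0.0, 0.003]]
force: [0.3, 0.1, -0.4]
opening: 0.303
```

```bash
python3 -c "
from ov import *
s=read_state();p=s['position'];print(p)
t=T(.5057,.168,5.8);g=T(p[0],p[1],5)
z=p[2]-.0056
P=[(box(t,-.043,.057,-.025,-.013,.175),(0,0,255)),(box(t,-.043,.057,.013,.025,.175),(0,0,255)),(box(g,-.013,.013,-.033,.033,z),(0,255,0)),([g((0,0,z-.024)),g((0,0,z-.094))],(255,255,0))]
F=[]
for n in ['scene','side']: draw(cap(n),P,'t.png',[.45,.17,.14],50,8);F.append(cv2.resize(cv2.imread('pics/t.png'),(400,400)))
cv2.imwrite('pics/two_18.png',np.hstack(F))"
```

```text
[0.41514976 0.16182875 0.19035659]
```

View pics/two_18.png

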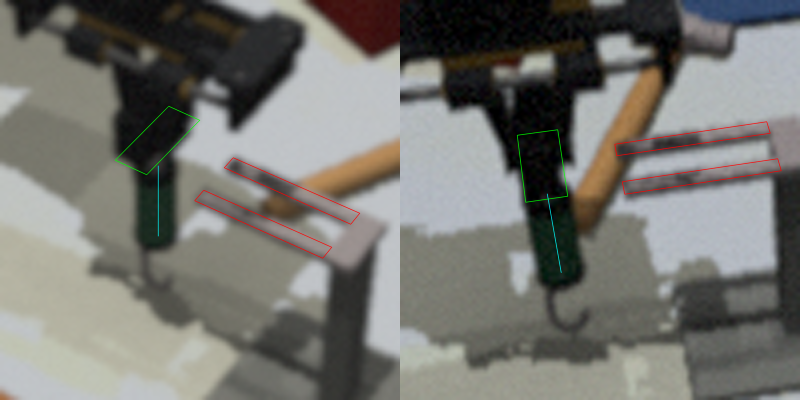

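Emit:
play_rows:
  rows:
    - [[0.0, 0, 0.012, 0, 0, 0, 0.01], [0.0, 0, 0.024, 0, 0, 0, 0.01], [0, 0, 0.036, 0, 0, 0, 0.01], [0, 0, 0.048, 0, 0, 0, 0.01], [0, 0, 0.06, 0, 0, 0, 0.01], [0, 0.001, 0.072, 0, 0, 0, 0.01], [0, 0.001, 0.082, 0, 0, 0, 0.01], [0, 0.001, 0.089, 0, 0, 0, 0.01], [0, 0.001, 0.089, 0, 0, 0, 0.01], [0, 0.001, 0.089, 0, 0, 0, 0.01]]

```text
time_s: 28.05
position: [0.5018, 0.1706, 0.1888]
tcp_rot: [[-0.001, -0.087, 0.996], [-0.0, 0.996, 0.087], [-1.0, -0.0, -0.001]]
force: [0.7, 0.1, -1.4]
opening: 0.299
```

```bash
python3 -c "
from o2 import *
two('19',ctr=[.5,.17,.15],h=50)"
```

```text
28.15 [0.5015 0.1706 0.1889] [-0.39  0.22 -2.59] 0.299
```

View pics/two_19.png

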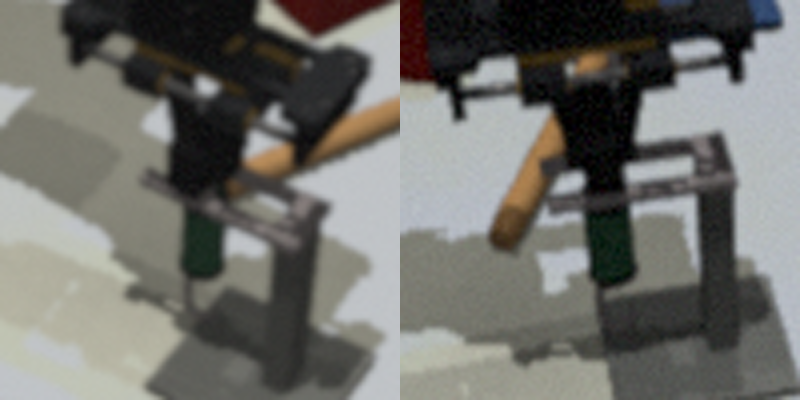

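Emit:
play_rows:
  rows:
    - [[0.003, 0, 0.002, 0, 0, 0, 0.01], [0.005, 0, 0.002, 0, 0, 0, 0.01], [0.007, 0, 0.002, 0, 0, 0, 0.01], [0.008, 0, 0.002, 0, 0, 0, 0.01], [0.008, 0, 0.002, 0, 0, 0, 0.01]]

```text
time_s: 28.65
position: [0.5041, 0.1708, 0.1808]
tcp_rot: [[-0.001, -0.087, 0.996], [-0.0, 0.996, 0.087], [-1.0, -0.0, -0.001]]
force: [-0.2, 0.0, -1.5]
opening: 0.302
```

```bash
python3 -c "
from o2 import *
two('20',ctr=[.5,.17,.15],h=50)"
```

```text
28.75 [0.5043 0.1708 0.181 ] [ 0.52 -0.29 -1.76] 0.301
```

View pics/two_20.png

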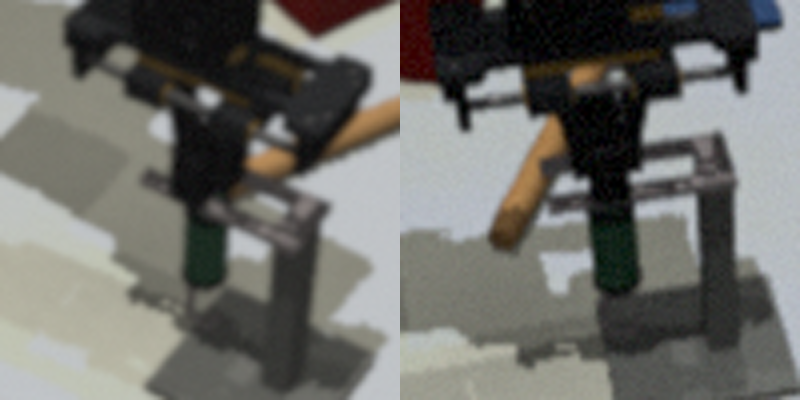

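Emit:
play_rows:
  rows:
    - [[0.001, 0, 0, 0, 0, 0, 0.01], [0.0015, 0, 0, 0, 0, 0, 0.01], [0.0015, 0, 0, 0, 0, 0, 0.01]]

```text
time_s: 29.05
position: [0.5045, 0.1708, 0.1806]
tcp_rot: [[0.001, -0.087, 0.996], [0.0, 0.996, 0.087], [-1.0, -0.0, 0.001]]
force: [-2.1, -0.4, 5.8]
opening: 0.3
```

Emit:
play_rows:
  rows:
    - [[0.001, 0, 0, 0, 0, 0, 0.01], [0.001, 0, 0, 0, 0, 0, 0.01]]

```text
time_s: 29.25
position: [0.5046, 0.1708, 0.1805]
tcp_rot: [[0.001, -0.087, 0.996], [-0.0, 0.996, 0.087], [-1.0, -0.0, 0.001]]
force: [-3.1, -1.0, 10.9]
opening: 0.301
```

Resting on the fork. Back off slightly, then open.

Emit:
play_rows:
  rows:
    - [[-0.0015, 0, 0, 0, 0, 0, 0.01], [-0.0015, 0, 0, 0, 0, 0, 0.01], [-0.0015, 0, 0, 0, 0, 0, 0.04], [-0.0015, 0, 0, 0, 0, 0, 0.06], [-0.0015, 0, 0, 0, 0, 0, 0.087], [-0.0015, 0, 0, 0, 0, 0, 0.087], [-0.0015, 0, 0, 0, 0, 0, 0.087], [-0.0015, 0, 0, 0, 0, 0, 0.087], [-0.0015, 0, 0, 0, 0, 0, 0.087], [-0.0015, 0, 0, 0, 0, 0, 0.087], [-0.0015, 0, 0, 0, 0, 0, 0.087], [-0.0015, 0, 0, 0, 0, 0, 0.087]]

```text
time_s: 30.45
position: [0.5044, 0.1708, 0.1801]
tcp_rot: [[0.0, -0.087, 0.996], [0.0, 0.996, 0.087], [-1.0, 0.0, 0.0]]
force: [-0.8, -1.2, -0.1]
opening: 0.991
```

```bash
python3 -c "
from o2 import *
two('21',ctr=[.5,.17,.15],h=50)"
```

```text
30.55 [0.5043 0.1708 0.1801] [-0.41  0.68  0.18] 0.996
```

View pics/two_21.png

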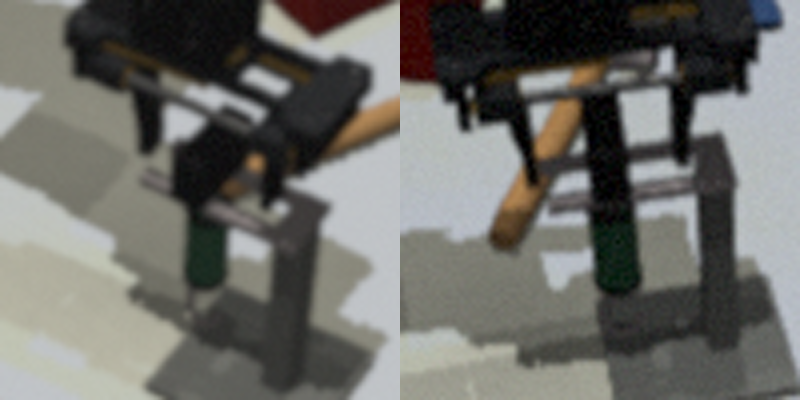

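Released, the scale hangs on the fork and the fingers are clear; retreat straight up.

Emit:
play_rows:
  rows:
    - [[-0.02, 0, 0, 0, 0, 0, 0.087], [-0.05, 0, 0, 0, 0, 0, 0.087], [-0.09, 0, 0, 0, 0, 0, 0.087], [-0.13, 0, 0, 0, 0, 0, 0.087], [-0.17, 0, 0, 0, 0, 0, 0.087], [-0.2, 0.02, 0, 0, 0, 0, 0.087], [-0.2, 0.06, 0, 0, 0, 0, 0.087], [-0.2, 0.1, 0, 0, 0, 0, 0.087], [-0.2, 0.1, 0, 0, 0, 0, 0.087], [-0.2, 0.1, 0, 0, 0, 0, 0.087], [-0.2, 0.1, 0, 0, 0, 0, 0.087], [-0.2, 0.1, 0, 0, 0, 0, 0.087]]

```text
time_s: 31.75
position: [0.4958, 0.2693, 0.3799]
tcp_rot: [[-0.0, -0.086, 0.996], [-0.001, 0.996, 0.086], [-1.0, -0.0, -0.0]]
force: [-0.0, -0.3, -0.8]
opening: 1.0
```

```bash
python3 o1.py .5057 .168 5.8 .5045 .170 5 z; python3 -c "
from o2 import *
a=cv2.imread('pics/ov_scene_z.png');b=cv2.imread('pics/ov_side_z.png')
cv2.imwrite('pics/fin.png',cv2.resize(np.hstack([a,b]),(800,400)))
s=read_state();print(s['position'],s['force'],s['time_s'])
cap('side','fin_side.png')
bail('fin',(.5285,-.1565,-14))"
```

```text
[0.49586876 0.26934608 0.379966  ] [-0.03531817 -0.09565796  0.27841695] 31.85
```

View pics/fin.png

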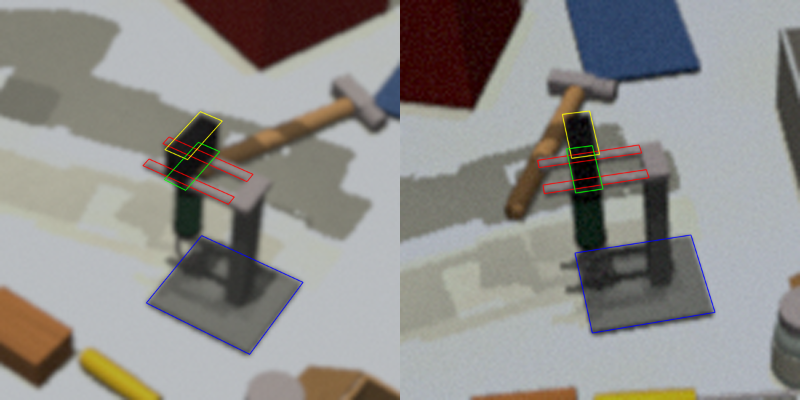

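View pics/fin_side.png

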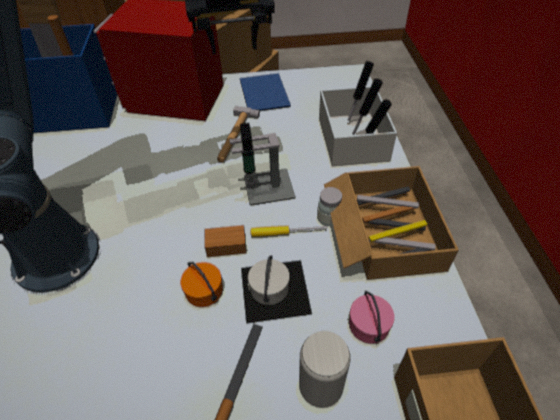

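View pics/b_fin.png

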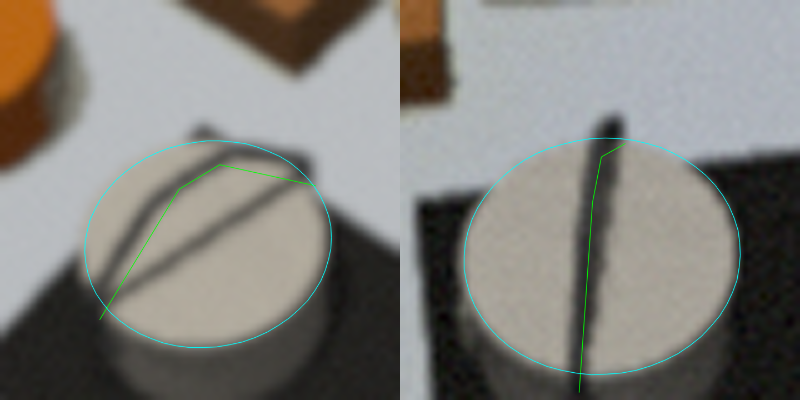

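The scale hangs upright at its cradle, the tin stands on the mat about 1 to 2 mm from where it began, and the bystanders look unmoved. I'm handing in.

```bash
python3 -c "
from rig import *
print(hand_in())"
```

```text
the job is handed in; nothing more can be done
None
```

I finished the job and handed it in at about 32 s of the 72 s allowed. The hand-in gives no verdict, so the results below come from my own checks.

- **Lift:** I took the scale off the fork, hooked the tin's bail and raised it slowly. It hung for about 2.5 s, clear of the mat by roughly 10 mm in the side view and 7 mm in the scene view. That disagreement of about 3 mm was never resolved, but both figures are inside the 3 to 16 mm window.
- **Weight:** The spring stretch put the tin at roughly 5 N, about 40 mm of stretch and well short of the 65 mm stop. The force reading was noisy (about ±0.6 N).
- **Setting down:** I lowered the tin back onto the mat and backed the hook out. The final pictures show it upright, within 1 to 2 mm of where it started.
- **Scale:** It hangs upright on the fork, a few mm from the cradle point by the camera overlay. It briefly met the fork with about 12 N as I set it down; I backed off slightly before opening the fingers.
- **Everything else:** The gripper is clear and touches nothing. The bystanders look unmoved in the final picture, though I did not measure them.

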